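# Screen the mixed parts over the bar grate

### The job

Tip the pan by its yellow wall so that everything in it slides onto the bar grate and the four nuts drop through into the catch box, then lower the pan again until it lies level, without letting it fall. Once the white block and the vee block have been tipped onto the grate, pick them off and set them down in the steel tray, without dropping them. Nudge through any nut left on the bars, leave the tape measure alone and do not shove the tray about.

Things in the scene. Friction and masses are not known exactly. Their poses are not given: they have to be found in the camera images.
- stand: blue sheet-metal screening stand, 161 x 310 x 111 mm, fixed to the bench. Origin on the bench top; y runs along its length, z up. The bar grate, closed catch box below it, covers y = -0.148..+0.018, x = -0.0745..+0.0745 (inside); the tipping pan lies at y = +0.02..+0.17. Side walls 4 mm thick, top z = 0.108 from y = -0.095 to +0.02, z = 0.080 beyond; low end wall at y = -0.15, top z = 0.094
- grate_mid (a point): middle of the bar grate, at bar axis height (stand frame 0, -0.065, 0.0745; axes as the stand's). Four round steel bars, 6 mm thick, run along y at x = -46.5, -15.5, 15.5, 46.5 mm: clear gaps 25 mm, to the side walls too. Bar axes slope from z = 0.092 at the pan end to 0.057 at the low end (about 12 deg); the pan's mouth is 17 mm above the bar tops. Catch box floor z = 0.004
- pan (a joint): angle of the aluminium tipping pan, rad: 0 lying level, grows as its yellow wall is lifted, stop at 1.15. Let go, it falls back. The parts begin to slide somewhere between about 0.4 and 0.8 rad, depending on friction; late ones may need the pan held up longer, or jogged
- pan_hinge (a point): middle of the pan's hinge line, at the grate end of the pan, level with the pan's floor (z = 0.112). Pan frame: x along the hinge, y from hinge to yellow wall along the floor, z out of the floor; the pan turns about +x. Open at the hinge end; inside 116 mm wide, about 130 mm long, side walls 28 mm high
- pan_rim (a point): middle of the top edge of the pan's yellow rear wall (axes: pan frame), the place to pinch and lift. Flat wall, 8 mm thick, 116 mm wide, 40 mm high along its slope; it leans outward, away from the grate, by 0.35 rad: its up direction in the pan frame is (0, 0.343, 0.939). At the start 30 mm are free inside its foot. Pan 0.35 kg
- white_block_mid (a point): centre of the white test block with a small hole in its top, 40 x 52 x 30 mm (x, y, z of its own axes); starts flat in the pan; too big for the gaps. About 0.2 kg
- vee_block_mid (a point): centre (half-way up) of the grey steel vee block, 50 x 44 x 36 mm (x, y, z of its own axes), a V groove open at its top (+z); starts flat in the pan; too big for the gaps. The V runs along its own y: it may be gripped on any faces as if it were a full block. About 0.4 kg
- white_block: the white block itself (origin at the centre of its underside)
- vee_block: the vee block itself (origin at the centre of its underside)
- tray_floor (a point): middle of the inner floor of the loose steel tray, 130 (x) x 140 (y) x 28 mm, walls 3 mm, floor 3 mm above the bench; 0.6 kg. It stands on the bench to the left or the right of the stand
- tape_rule_mid (a point): middle of a yellow tape measure, 37 x 84 x 62 mm, standing on the bench at the side where the tray is not; not to be disturbed
- nut_1_mid (a point): centre of hexagon nut 1, steel, 19 mm across flats, 21 mm across corners, 11 mm high; starts flat in the pan; passes the gaps in any attitude, but may come to rest on a bar and then needs a nudge
- nut_2_mid (a point): centre of hexagon nut 2, steel, 19 mm across flats, 21 mm across corners, 11 mm high; starts flat in the pan; passes the gaps in any attitude, but may come to rest on a bar and then needs a nudge
- nut_3_mid (a point): centre of hexagon nut 3, steel, 19 mm across flats, 21 mm across corners, 11 mm high; starts flat in the pan; passes the gaps in any attitude, but may come to rest on a bar and then needs a nudge
- nut_4_mid (a point): centre of hexagon nut 4, steel, 19 mm across flats, 21 mm across corners, 11 mm high; starts flat in the pan; passes the gaps in any attitude, but may come to rest on a bar and then needs a nudge
Mind the look-alikes: they are no part of the job. What is shaped like the white_block but blue or turquoise is not meant.

How it is judged:
On the way:
1. the pan is tipped up and both blocks have gone onto the bars (value of joint pan above 0.45 rad and y of white_block_mid in the frame of stand between -0.15 and 0.012 m and x of white_block_mid in the frame of stand between -0.075 and 0.075 m and height (world z) of each of white_block_mid, vee_block_mid above 0.055 m and y of vee_block_mid in the frame of stand between -0.15 and 0.012 m and x of vee_block_mid in the frame of stand between -0.075 and 0.075 m), for 0.1 s.
At the end, for the whole second after the job is handed in: All four nuts lie in the catch box under the bars (below z = 0.05); both blocks lie at rest inside the steel tray (centres within its walls and less than 40 mm above its floor); the tray stands flat; the pan is down (below 0.06 rad) (x of nut_1_mid in the frame of stand between -0.077 and 0.077 m and y of nut_1_mid in the frame of stand between -0.152 and 0.022 m and height (world z) of each of nut_1_mid, nut_2_mid, nut_3_mid, nut_4_mid below 0.05 m and x of nut_2_mid in the frame of stand between -0.077 and 0.077 m and y of nut_2_mid in the frame of stand between -0.152 and 0.022 m and x of nut_3_mid in the frame of stand between -0.077 and 0.077 m and y of nut_3_mid in the frame of stand between -0.152 and 0.022 m and x of nut_4_mid in the frame of stand between -0.077 and 0.077 m and y of nut_4_mid in the frame of stand between -0.152 and 0.022 m and x of white_block_mid in the frame of tray_floor between -0.06 and 0.06 m and y of white_block_mid in the frame of tray_floor between -0.065 and 0.065 m and z of each of white_block_mid, vee_block_mid in the frame of tray_floor below 0.04 m and linear speed of each of white_block, vee_block below 0.03 m/s and x of vee_block_mid in the frame of tray_floor between -0.06 and 0.06 m and y of vee_block_mid in the frame of tray_floor between -0.065 and 0.065 m and value of joint pan below 0.06 rad and angle between tray_floor's own z axis and vertical below 0.06 rad); the robot touches nothing.
It fails at once if the pan is let fall instead of lowered (velocity of joint pan below -4 rad/s).
It fails at once if the tape measure is knocked away (distance of tape_rule_mid from where it was at the start of the episode above 0.03 m).
It fails at once if the steel tray is shoved out of its place (distance of tray_floor from where it was at the start of the episode above 0.05 m).
It fails at once if the white block is dropped or thrown into the tray (horizontal distance between white_block_mid and tray_floor below 0.1 m and height (world z) of white_block_mid below 0.09 m and linear speed of white_block above 0.75 m/s).
It fails at once if the vee block is dropped or thrown into the tray (horizontal distance between vee_block_mid and tray_floor below 0.1 m and height (world z) of vee_block_mid below 0.09 m and linear speed of vee_block above 0.75 m/s).
It also fails if it takes over 67 s, if anything falls off the work surface, if the arm or the gripper's body presses on something with over 40 N, if the wrist force passes 120 N, or if a joint passes its speed limit or range.

### The arm

A 6-joint arm with a two-finger parallel gripper is mounted at the origin on the work surface; the furniture and walls round the work are solid. World frame = base frame: x ahead of the robot, y to its left, z up, the work surface at z = 0. Lengths are in m, angles in rad, forces in N, time in s.
With the tool pointing down it reaches from about 0.35 to 0.975 m from the base axis. Payload 4.9 kg.
Tool frame: the origin (TCP) lies midway between the tips of the shut fingers; the grasp point (between the pads) lies 19 mm behind it; x points along the fingers, z is the direction in which the jaws open and shut, and the axes are right-handed (so a half turn about x gives the same grasp; the last joint's range is limited). The gripper opens to 85 mm and grips with 20 to 120 N. Pads are 22 mm wide; open, the fingers measure 114 mm over their backs; the gripper's body (76 mm by 85 mm) begins 54 mm behind the grasp point. The pads swing forward as they close: fully open they stand 13 mm farther back than shut.
Start: joints at [-1.342, 0.053, 1.613, -0, 1.476, -0.119], TCP at [0.213, -0.588, 0.231] pointing down, gripper open.
Joint ranges: [-3.01, 3.01], [-1.01, 2.22], [0.06, 2.58], [-1.02, 4.17], [0.09, 2.62], [-3.14, 3.14]. Speed limits (rad/s): [2.57, 2.57, 3.14, 3.14, 3.14, 3.14].

### API

Orientations are given as a unit quaternion [w, x, y, z].
In Python, from plant import state, cams, workorder, nets gives the robot as it stands.
- The arm moves only by the tool play_rows, never from a script. Its argument "motion" is a list of rows, each a list of 3 entries, a list of its own where there are three numbers: the closure, from -1 (fully open) to 1 (shut), then the shift along the world's x, y, z in m, then the turn about the world's z in rad. A call has 1 to 5 rows; each row is the pose to reach, as a shift and turn from the pose commanded when the call began; what a row does not reach only later rows make up. A row lasts 1/10 s, in which the tool goes at most 50 mm and 8.59 degrees, less where a joint would pass 70% of its speed; a pose out of reach is approached as far as the arm can. A call with a gripper value outside its range is refused whole. The fingers move at their own pace and stop on an object; the grip force is fixed at half the most. Time passes only in rows, so rows that repeat a pose let the fingers close. It gives the time, the measured TCP pose, the force and the opening at its end, in the units of the state.
- state(): the state, without advancing time (a new reading comes with each control period).
- cams.grab_frame(name): name is "side" or "top" or "wrist"; returns (picture, depth): 480x640x3 uint8, red, green, blue; 480x640 float32, m along the optical axis (not along the pixel's ray), 0 where there is no reading.
- cams.camera_info(name): a dict with "K" (3x3 intrinsics, pixels), "rvec" (rotation vector, rad) and "tvec" (3), from world to camera coordinates, as OpenCV has them. Camera axes: x right, y down, z forward; pixel columns grow to the right and rows downward; lengths in m; the calibration is good to about 2 mm. A picture is of the moment at which its call begins: read the wrist's pose just before it. camera_info takes no time and is no camera call; for the wrist camera it gives the pose at the moment of the call.
- workorder.job_done(): hands the job in, once; it reports no verdict.
Trained networks look in the newest picture that a camera, given by its name, has taken for a name from the list of things; names that differ only in an ending like _2 or _b are one class to them, and where a whole thing is asked for, a point or a joint stands for the part that bears it (a point fixed in the world has none). Each returns a list of dicts, best first, with "score" (0 to 1); they miss things now and then, are a little off and sometimes report something else, mostly with a low value. They report only what shows in the picture. A call takes as long as a camera call. They do not tell look-alikes from the thing itself.
- nets.recognise(camera, target): "at" ([x, y, z] in m, in world coordinates, good to about 4 mm: the middle of the surface that is visible of it).
- nets.landmark_of(camera, target): "at" ([x, y, z] in m, in world coordinates, good to about 4 mm: a listed point, or the origin of a listed thing).
The state is a dict: "time": time; "joint_pos": joint angles; "joint_vel": joint speeds; "joint_efforts": joint torques, N m; "tool_pos": TCP position; "tool_rot": TCP orientation; "contact_force": force on the tool from outside, world axes, zero at the start; "ft_torque": the same for the moment, N m; "gripper_width": opening from 0.0 (shut) to 1.0 (fully open).
Only numpy, scipy, OpenCV 4.12 (cv2) and the standard library are available. Lean on these libraries where they do the work, as an engineer would, in place of code of your own. Each camera call takes 0.05 s, during which the arm holds its last target.

## Working session

There is one attempt and no reset: what is moved stays moved. The work goes in short steps, Python scripts to look and compute and a tool call to move; the robot and the scene stay as the last step left them, time stands still between calls to the robot, and variables do not carry over. Pictures are saved under pics/ and viewed, and the job is handed in when it is done.

Besides the shell and the picture viewer there is one more tool, called after "Request:" as name([rows], argument=value, ...), one row to a line, values as JSON. play_rows: Moves the arm, as the interface text tells. Its arguments: {"type":"object","properties":{"motion":{"type":"array","items":{"type":"array"}}},"required":["motion"]}

```bash
ls; mkdir -p pics; cat > h.py <<'E'
import numpy as np, cv2
from plant import state, cams, workorder, nets
def grab(n,f):
    p,d=cams.grab_frame(n); cv2.imwrite('pics/'+f+'.png',p[:,:,::-1]); np.save('pics/'+f+'.npy',d); return p,d
def w2c(n):
    i=cams.camera_info(n); R,_=cv2.Rodrigues(np.array(i['rvec'],float)); return np.array(i['K']),R,np.array(i['tvec'],float).ravel()
def px2w(n,u,v,z):
    K,R,t=w2c(n); return R.T@(np.array([(u-K[0,2])/K[0,0]*z,(v-K[1,2])/K[1,1]*z,z])-t)
def cloud(n,d):
    K,R,t=w2c(n); v,u=np.mgrid[:480,:640]; P=np.stack([(u-K[0,2])/K[0,0]*d,(v-K[1,2])/K[1,1]*d,d],-1); return (P-t)@R
E
python3 - <<'E'
from h import *
s=state()
print({k:np.round(v,3) for k,v in s.items()})
grab('side','s0');
for t in ['pan_rim','pan_hinge']: print('side',t,nets.landmark_of('side',t)[:2])
grab('top','t0')
for t in ['stand','grate_mid','pan_rim','pan_hinge','white_block_mid','vee_block_mid','tray_floor','tape_rule_mid','nut_1_mid']: print(t,[(np.round(x['at'],3),round(x['score'],2)) for x in nets.landmark_of('top',t)[:5]])
print(state()['time'])
E
```

```text
pics
{'time': np.float64(0.0), 'joint_pos': array([-1.342,  0.053,  1.614,  0.   ,  1.476, -0.119]), 'joint_vel': array([-0.   ,  0.001, -0.   ,  0.002, -0.   , -0.001]), 'joint_efforts': array([ 0.0000e+00, -3.9368e+01, -3.7018e+01, -0.0000e+00,  7.0000e-03,
        0.0000e+00]), 'tool_pos': array([ 0.213, -0.587,  0.23 ]), 'tool_rot': array([ 0.578,  0.406,  0.58 , -0.405]), 'contact_force': array([ 0.319, -0.201, -0.609]), 'ft_torque': array([-0.005,  0.029,  0.001]), 'gripper_width': np.float64(0.997)}
side pan_rim [{'at': [0.504, 0.1765, 0.1477], 'score': 0.69}]
side pan_hinge [{'at': [0.5244, 0.0329, 0.1094], 'score': 0.71}]
stand [(array([ 0.529,  0.014, -0.   ]), 0.68)]
grate_mid [(array([ 0.535, -0.051,  0.075]), 0.63)]
pan_rim [(array([0.504, 0.183, 0.146]), 0.71), (array([0.507, 0.045, 0.113]), 0.37)]
pan_hinge [(array([0.525, 0.038, 0.108]), 0.68), (array([0.537, 0.049, 0.113]), 0.57)]
white_block_mid [(array([0.489, 0.097, 0.131]), 0.85), (array([0.385, 0.063, 0.012]), 0.76), (array([ 0.368, -0.087,  0.012]), 0.7)]
vee_block_mid [(array([0.544, 0.106, 0.128]), 0.69)]
tray_floor [(array([0.498, 0.35 , 0.004]), 0.93), (array([0.565, 0.058, 0.119]), 0.28)]
tape_rule_mid [(array([ 0.409, -0.325,  0.03 ]), 0.98)]
nut_1_mid [(array([0.478, 0.042, 0.112]), 0.4)]
0.65
```

View pics/t0.png

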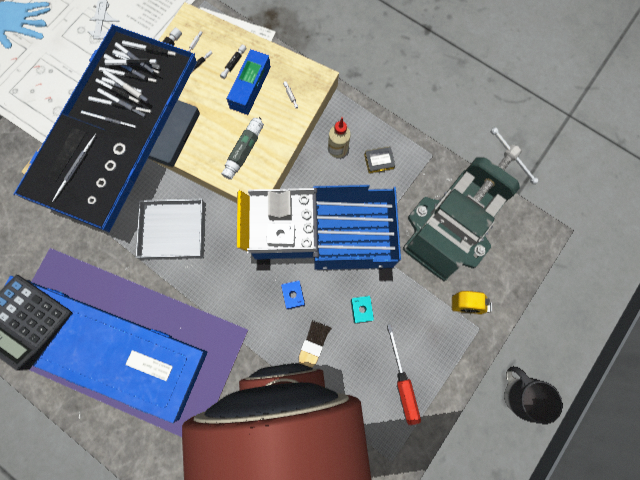

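View pics/s0.png

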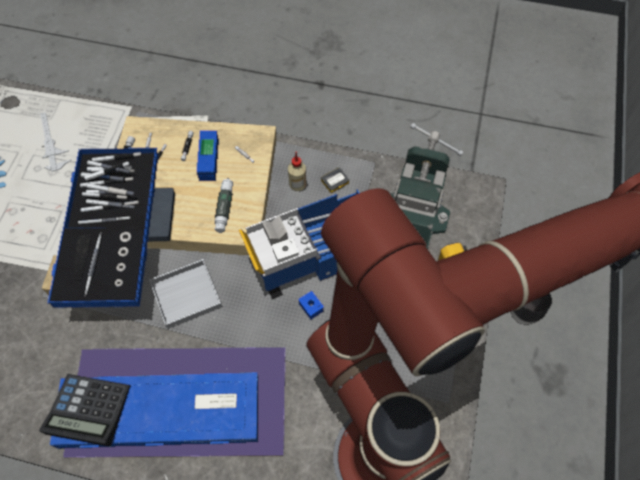

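The top view shows the pan, with its yellow wall at px (243,220), lying to +y. The grate is at (357,225) and the tray at (172,228), on the +y side. The blue and turquoise blocks at (292,295) and (362,310) are the look-alikes. Next I'll measure precisely.

```bash
python3 - <<'E'
from h import *
from scipy.spatial.transform import Rotation as Ro
s=state(); q=s['tool_rot']; print('tool axes\n',np.round(Ro.from_quat([q[1],q[2],q[3],q[0]]).as_matrix(),3))
p=cv2.imread('pics/t0.png'); d=np.load('pics/t0.npy'); P=cloud('top',d)
hsv=cv2.cvtColor(p,cv2.COLOR_BGR2HSV)
m=(hsv[...,0]>20)&(hsv[...,0]<35)&(hsv[...,1]>150); m[:, :225]=0;m[:,262:]=0;m[:180]=0;m[260:]=0
Q=P[m]; print(len(Q),Q.min(0),Q.max(0))
top=Q[Q[:,2]>Q[:,2].max()-.006]
for q in np.percentile(Q,[2,25,50,75,98],axis=0): print(np.round(q,4))
# line fit of yellow y vs x,z
A=np.c_[Q[:,0],Q[:,2],np.ones(len(Q))]; c,*_=np.linalg.lstsq(A,Q[:,1],rcond=None); print('plane y=',c)
c2=cv2.minAreaRect((Q[:,:2]*1000).astype(np.float32)); print(c2)
# blue stand side walls
m=(hsv[...,0]>100)&(hsv[...,0]<125)&(hsv[...,1]>120)&(P[...,2]>.06)&(P[...,2]<.2); m[:,:230]=0;m[:,410:]=0;m[:180]=0;m[275:]=0
B=P[m]; print('stand',cv2.minAreaRect((B[:,:2]*1000).astype(np.float32)),len(B))
# tray
m=np.zeros(m.shape,bool); m[190:265,130:210]=1; m&=(P[...,2]>.018)&(P[...,2]<.04)
B=P[m]; print('tray',cv2.minAreaRect((B[:,:2]*1000).astype(np.float32)),len(B),np.median(B[:,2]))
big=cv2.resize(p[180:280,225:410],None,fx=4,fy=4,interpolation=cv2.INTER_CUBIC); cv2.imwrite('pics/t0z.png',big)
E
```

```text
tool axes
 [[-0.     0.94   0.341]
 [-0.     0.341 -0.94 ]
 [-1.    -0.     0.   ]]
671 [0.44735708 0.15463504 0.11516837] [0.56114691 0.18572338 0.15257895]
[0.4496 0.157  0.1174]
[0.4756 0.1647 0.1285]
[0.5036 0.1696 0.14  ]
[0.5311 0.1745 0.1479]
[0.5584 0.1835 0.1514]
plane y= [0.14074292 0.45101921 0.03663952]
((504.14288330078125, 170.2410125732422), (114.8235092163086, 18.313587188720703), 8.305949211120605)
stand ((526.873779296875, 7.5960693359375), (158.3074951171875, 297.2063293457031), 7.799760818481445) 1481
tray ((498.8185729980469, 348.444580078125), (131.63259887695312, 141.54844665527344), 7.832239151000977) 567 0.025607349490163592
```

View pics/t0z.png

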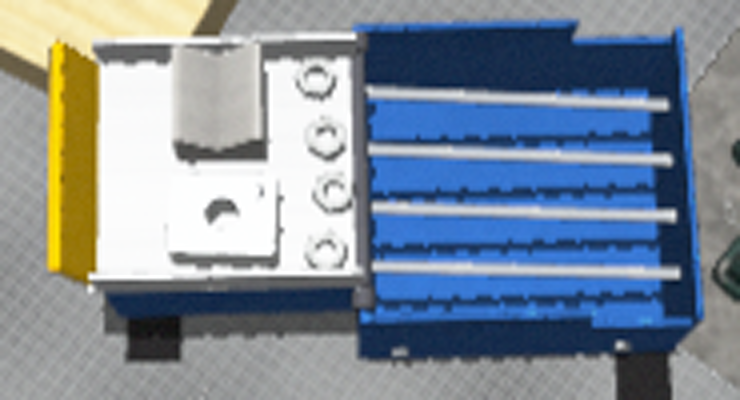

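Request:
play_rows([
  [0.3,[0.018,0.047,0.01],-0.05],
  [0.3,[0.036,0.094,0.02],-0.1],
  [0.3,[0.053,0.14,0.02],-0.15],
  [0.3,[0.071,0.187,0.02],-0.2],
  [0.3,[0.089,0.234,0.02],-0.21],
])

```text
time: 1.15
tool_pos: [0.3016, -0.354, 0.2515]
tool_rot: [0.533, 0.465, 0.533, -0.465]
contact_force: [0.1, -0.6, -0.8]
gripper_width: 0.35
```

Request:
play_rows([
  [0.3,[0.018,0.046,0],0],
  [0.3,[0.036,0.093,0],0],
  [0.3,[0.053,0.14,0],0],
  [0.3,[0.071,0.186,0],0],
  [0.3,[0.088,0.232,0],0],
])

```text
time: 1.65
tool_pos: [0.3895, -0.1218, 0.2518]
tool_rot: [0.534, 0.465, 0.533, -0.464]
contact_force: [1.3, -0.8, -0.3]
gripper_width: 0.356
```

Request:
play_rows([
  [0.3,[0.018,0.046,0],0],
  [0.3,[0.036,0.093,0],0],
  [0.3,[0.053,0.14,0],0],
  [0.3,[0.071,0.186,0],0],
  [0.3,[0.088,0.232,0],0],
])

```text
time: 2.15
tool_pos: [0.4776, 0.1106, 0.2517]
tool_rot: [0.534, 0.464, 0.533, -0.464]
contact_force: [0.8, -1.1, 0.0]
gripper_width: 0.351
```

Request:
play_rows([
  [0.3,[0.014,0.036,-0.01],0],
  [0.3,[0.0255,0.0655,-0.02],0],
  [0.3,[0.0255,0.0655,-0.04],0],
  [0.3,[0.0255,0.0655,-0.04],0],
])

```text
time: 2.55
tool_pos: [0.501, 0.1743, 0.2081]
tool_rot: [0.532, 0.462, 0.535, -0.466]
contact_force: [0.2, -0.3, 0.1]
gripper_width: 0.351
```

```bash
python3 - <<'E'
from h import *
from scipy.spatial.transform import Rotation as Ro
s=state(); print(s['tool_pos'])
grab('wrist','w1'); 
for t in ['pan_rim','pan_hinge']: print(t,[(np.round(x['at'],3),round(x['score'],2)) for x in nets.landmark_of('wrist',t)[:3]])
p=cv2.imread('pics/w1.png'); d=np.load('pics/w1.npy'); P=cloud('wrist',d)
hsv=cv2.cvtColor(p,cv2.COLOR_BGR2HSV)
m=(hsv[...,0]>20)&(hsv[...,0]<35)&(hsv[...,1]>150)&(d>0)&(P[...,2]>.11)&(P[...,2]<.16)
Q=P[m]; print(len(Q))
e=np.array([-.139,.99]); 
for lo in np.arange(.112,.156,.004):
    b=Q[(Q[:,2]>lo)&(Q[:,2]<lo+.004)]
    if len(b)>5: print(round(lo,3),len(b),np.round(np.percentile(b[:,:2]@e,[2,50,98]),4),np.round(b[:,0].min(),3),np.round(b[:,0].max(),3))
print('tcp s',s['tool_pos'][:2]@e)
r=.148;f=np.arctan2(.03,.145)
for th in np.arange(0,1.11,.1): print(round(th,1),np.round([r*(np.cos(th+f)-np.cos(f))*-.139,r*(np.cos(th+f)-np.cos(f))*.99, r*(np.sin(th+f)-np.sin(f))],3))
E
```

```text
[0.50097644 0.1743349  0.20806899]
pan_rim [(array([0.506, 0.173, 0.15 ]), 0.58)]
pan_hinge [(array([0.528, 0.029, 0.111]), 0.71)]
624
0.152 559 [0.1012 0.1044 0.1069] 0.452 0.565
tcp s 0.10295582171649288
0.0 [-0.  0.  0.]
0.1 [ 0.001 -0.004  0.014]
0.2 [ 0.001 -0.009  0.028]
0.3 [ 0.002 -0.015  0.041]
0.4 [ 0.003 -0.023  0.054]
0.5 [ 0.004 -0.032  0.066]
0.6 [ 0.006 -0.042  0.077]
0.7 [ 0.007 -0.053  0.086]
0.8 [ 0.009 -0.065  0.095]
0.9 [ 0.011 -0.078  0.102]
1.0 [ 0.013 -0.091  0.108]
1.1 [ 0.015 -0.105  0.113]
```

View pics/w1.png

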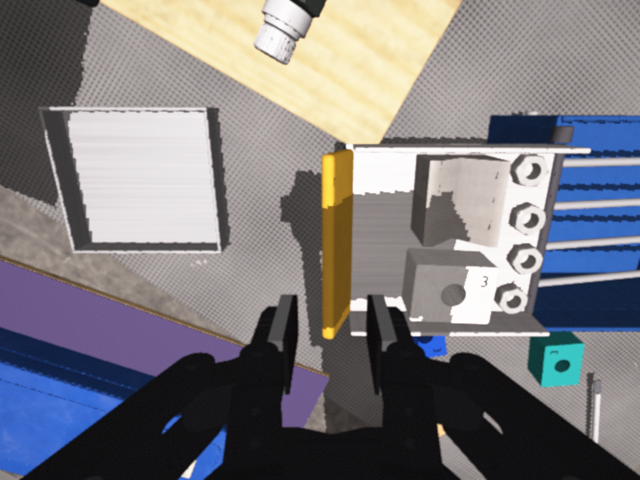

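The wrist view shows the yellow wall, px (338,240), between the open fingers at (285,340) and (378,340), with the blocks well clear. I'm lowering onto it and pinching.

Request:
play_rows([
  [0.3,[0.006,0.0,-0.03],0],
  [0.3,[0.006,0.0,-0.06],0],
  [0.3,[0.006,0.0,-0.074],0],
  [0.3,[0.006,0.0,-0.074],0],
])

```text
time: 3.1
tool_pos: [0.5075, 0.173, 0.1357]
tool_rot: [0.532, 0.464, 0.534, -0.466]
contact_force: [0.3, 0.1, -0.2]
gripper_width: 0.347
```

Request:
play_rows([
  [0.7,[0,0,0],0],
  [0.8,[0,0,0],0],
  [1,[0,0,0],0],
  [1,[0,0,0],0],
])

```text
time: 3.5
tool_pos: [0.5091, 0.1762, 0.1396]
tool_rot: [0.533, 0.466, 0.534, -0.462]
contact_force: [-1.7, 9.5, 0.2]
gripper_width: 0.1
```

```bash
python3 - <<'E'
from h import *
grab('wrist','w2')
grab('top','t2'); p=cv2.imread('pics/t2.png'); cv2.imwrite('pics/t2z.png',cv2.resize(p[150:300,200:420],None,fx=3,fy=3))
E
```

```text
(no output)
```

View pics/w2.png

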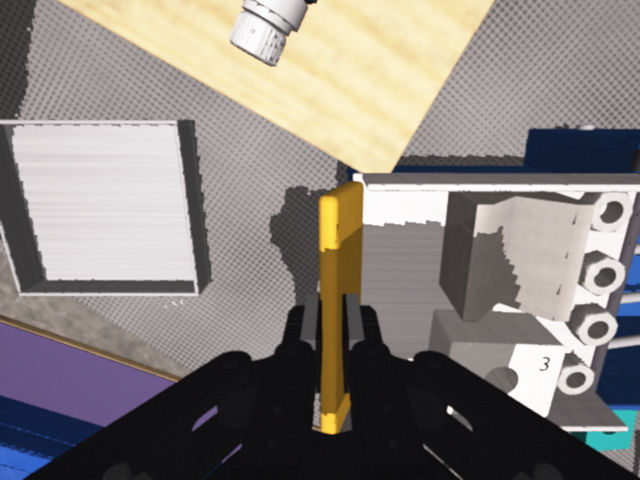

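View pics/t2z.png

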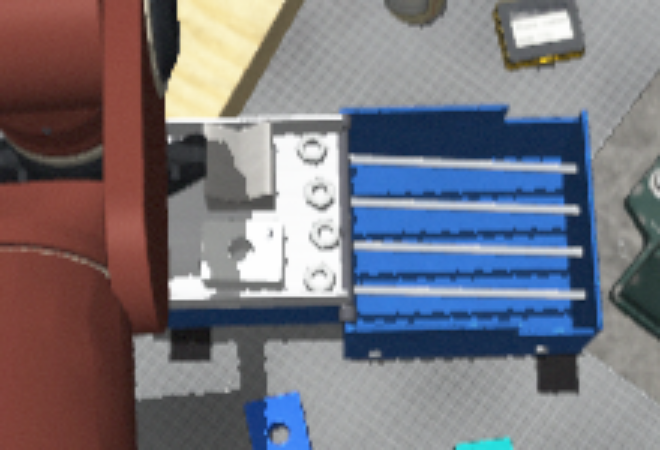

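Request:
play_rows([
  [1,[0,-0.002,0.007],0],
  [1,[0.001,-0.004,0.014],0],
  [1,[0.001,-0.006,0.021],0],
  [1,[0.001,-0.009,0.028],0],
  [1,[0.001,-0.009,0.028],0],
])

```text
time: 4.1
tool_pos: [0.5103, 0.1672, 0.1688]
tool_rot: [0.533, 0.467, 0.534, -0.462]
contact_force: [-1.7, 8.4, 0.1]
gripper_width: 0.077
```

Request:
play_rows([
  [1,[0,-0.003,0.007],0],
  [1,[0.001,-0.006,0.013],0],
  [1,[0.001,-0.01,0.02],0],
  [1,[0.002,-0.014,0.026],0],
  [1,[0.002,-0.014,0.026],0],
])

```text
time: 4.6
tool_pos: [0.5121, 0.1533, 0.1943]
tool_rot: [0.532, 0.467, 0.534, -0.462]
contact_force: [-1.9, 7.5, -1.4]
gripper_width: 0.074
```

```bash
python3 - <<'E'
from h import *
grab('wrist','w3')
grab('top','t3'); p=cv2.imread('pics/t3.png'); cv2.imwrite('pics/t3z.png',cv2.resize(p[150:300,200:420],None,fx=3,fy=3))
E
```

```text
(no output)
```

View pics/w3.png

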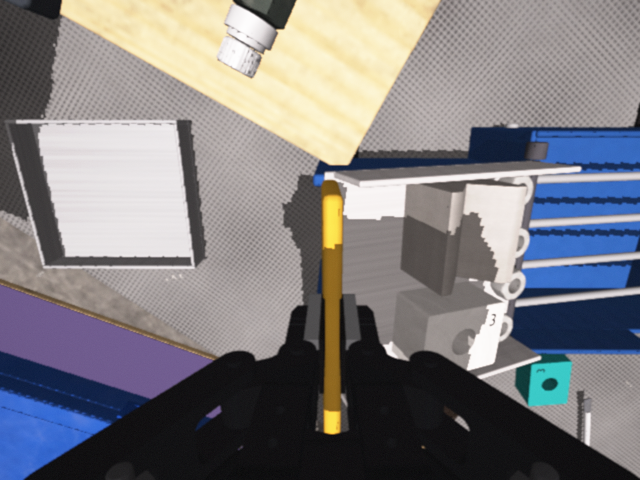

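View pics/t3z.png

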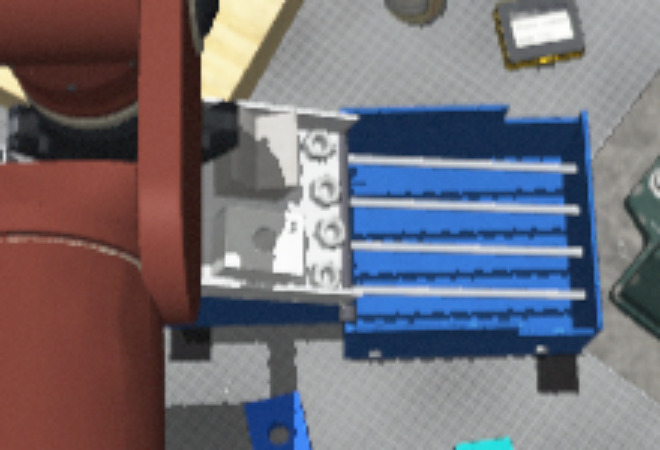

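Nothing has slid yet at about 0.4 rad; the grip is firm and the wall aligned. Raising further.

Request:
play_rows([
  [1,[0.001,-0.005,0.006],0],
  [1,[0.001,-0.009,0.012],0],
  [1,[0.002,-0.014,0.018],0],
  [1,[0.003,-0.019,0.023],0],
  [1,[0.003,-0.019,0.023],0],
])

```text
time: 5.2
tool_pos: [0.5148, 0.1344, 0.217]
tool_rot: [0.532, 0.467, 0.535, -0.462]
contact_force: [-3.3, 8.6, -0.2]
gripper_width: 0.07
```

```bash
python3 - <<'E'
from h import *
grab('top','t4'); p=cv2.imread('pics/t4.png'); cv2.imwrite('pics/t4z.png',cv2.resize(p[150:300,200:420],None,fx=3,fy=3))
E
```

```text
(no output)
```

View pics/t4z.png

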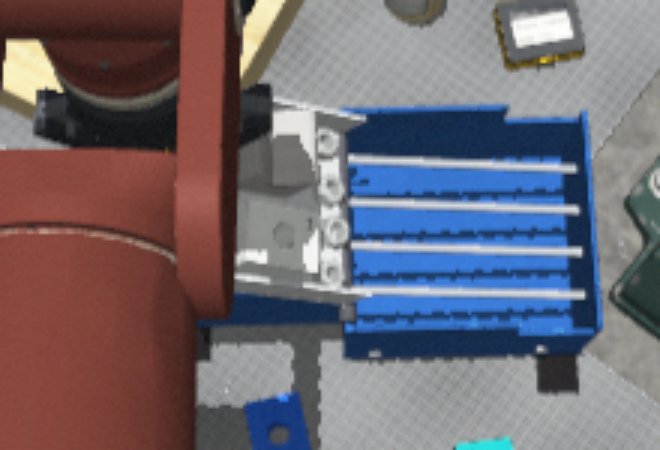

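Request:
play_rows([
  [1,[0,-0.004,0.003],0],
  [1,[0.001,-0.008,0.006],0],
  [1,[0.001,-0.011,0.009],0],
  [1,[0.001,-0.011,0.009],0],
])

```text
time: 5.65
tool_pos: [0.5161, 0.1243, 0.226]
tool_rot: [0.532, 0.467, 0.535, -0.461]
contact_force: [-1.4, 10.0, -0.2]
gripper_width: 0.068
```

```bash
python3 - <<'E'
from h import *
grab('top','t5'); p=cv2.imread('pics/t5.png'); cv2.imwrite('pics/t5z.png',cv2.resize(p[150:300,200:420],None,fx=3,fy=3))
E
```

```text
(no output)
```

View pics/t5z.png

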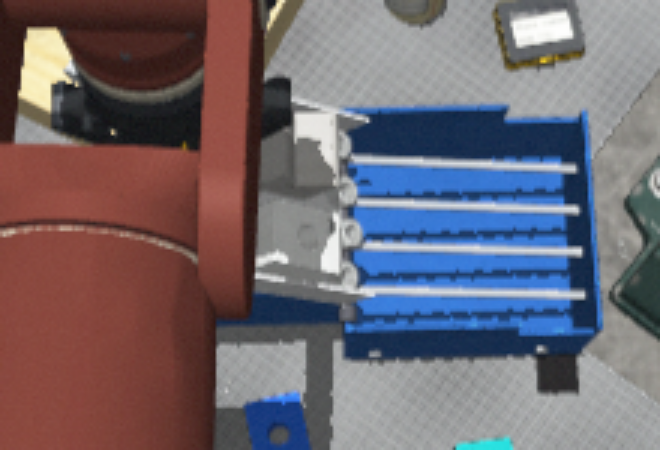

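The nuts are starting to slide at the hinge, so I'll hold briefly.

Request:
play_rows([
  [1,[0,0,0],0],
  [1,[0,0,0],0],
  [1,[0,0,0],0],
  [1,[0,0,0],0],
  [1,[0,0,0],0],
])

```text
time: 6.2
tool_pos: [0.5161, 0.1244, 0.226]
tool_rot: [0.532, 0.467, 0.535, -0.461]
contact_force: [-1.0, 8.2, -0.4]
gripper_width: 0.072
```

```bash
python3 - <<'E'
from h import *
grab('top','t6'); p=cv2.imread('pics/t6.png'); cv2.imwrite('pics/t6z.png',cv2.resize(p[150:300,200:420],None,fx=3,fy=3))
E
```

```text
(no output)
```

View pics/t6z.png

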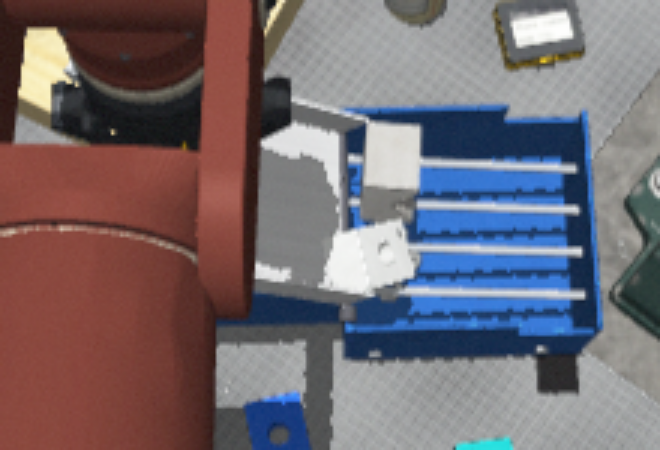

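Request:
play_rows([
  [1,[0.001,-0.006,0.004],0],
  [1,[0.002,-0.012,0.009],0],
  [1,[0.003,-0.018,0.013],0],
  [1,[0.004,-0.025,0.016],0],
  [1,[0.004,-0.025,0.016],0],
])

```text
time: 6.75
tool_pos: [0.5197, 0.0987, 0.2436]
tool_rot: [0.532, 0.467, 0.535, -0.462]
contact_force: [-6.2, 8.4, 6.0]
gripper_width: 0.069
```

```bash
python3 - <<'E'
from h import *
grab('top','t7'); p=cv2.imread('pics/t7.png'); cv2.imwrite('pics/t7z.png',cv2.resize(p[150:300,200:420],None,fx=3,fy=3))
for t in ['white_block_mid','vee_block_mid','nut_1_mid']: print(t,[(np.round(x['at'],3),round(x['score'],2)) for x in nets.landmark_of('top',t)[:5]])
E
```

```text
white_block_mid [(array([ 0.366, -0.088,  0.014]), 0.97), (array([0.382, 0.067, 0.012]), 0.87), (array([0.497, 0.011, 0.119]), 0.57)]
vee_block_mid [(array([ 0.546, -0.044,  0.095]), 0.86), (array([ 0.536, -0.046,  0.109]), 0.69)]
nut_1_mid []
```

View pics/t7z.png

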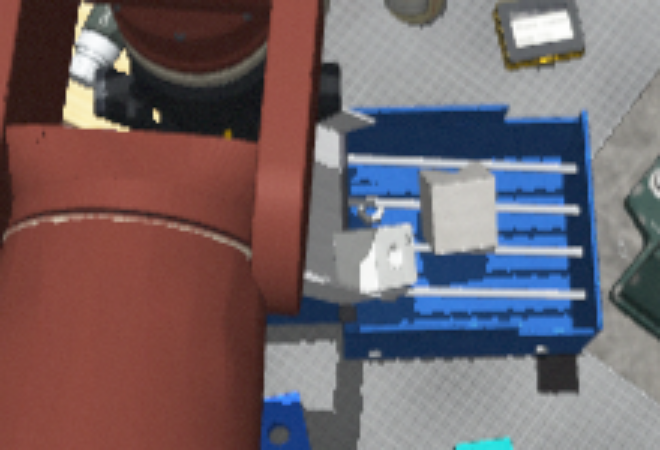

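Request:
play_rows([
  [1,[0.001,-0.01,0.005],0],
  [1,[0.003,-0.02,0.008],0],
  [1,[0.003,-0.02,0.008],0],
  [1,[0.003,-0.02,0.008],0],
])

```text
time: 7.35
tool_pos: [0.5224, 0.0787, 0.2528]
tool_rot: [0.532, 0.467, 0.535, -0.462]
contact_force: [-8.3, 7.7, 11.2]
gripper_width: 0.073
```

```bash
python3 - <<'E'
from h import *
grab('top','t8'); p=cv2.imread('pics/t8.png'); cv2.imwrite('pics/t8z.png',cv2.resize(p[180:280,290:410],None,fx=6,fy=6))
for t in ['white_block_mid','vee_block_mid','nut_1_mid']: print(t,[(np.round(x['at'],3),round(x['score'],2)) for x in nets.landmark_of('top',t)[:5]])
E
```

```text
white_block_mid [(array([0.498, 0.006, 0.116]), 0.86), (array([ 0.363, -0.089,  0.015]), 0.76), (array([0.383, 0.064, 0.012]), 0.4)]
vee_block_mid [(array([ 0.547, -0.046,  0.097]), 0.92)]
nut_1_mid [(array([ 0.41 , -0.324,  0.03 ]), 0.68), (array([ 0.538, -0.05 ,  0.073]), 0.28)]
```

View pics/t8z.png

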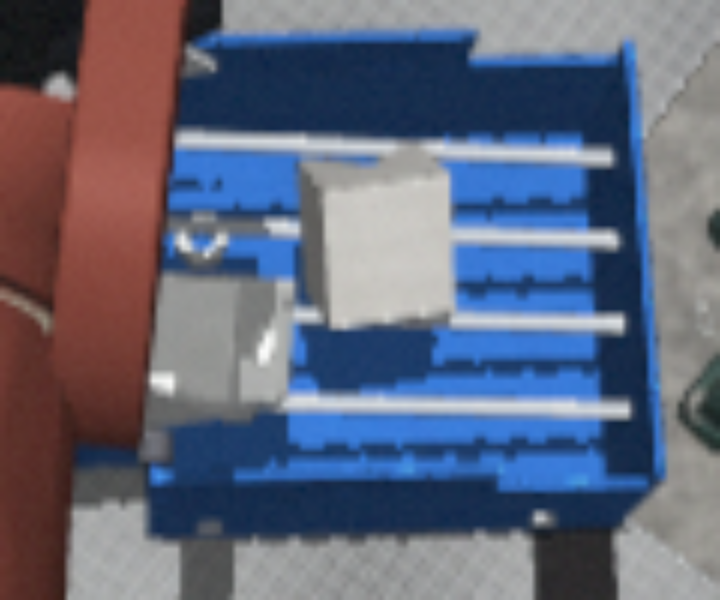

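Both blocks are on the bars: the white one stands on end near the hinge at stand y≈-0.003, and the vee is clear. One nut sits on a bar at about px (323,220). Lowering the pan gently now.

Request:
play_rows([
  [1,[-0.001,0.01,-0.003],0],
  [1,[-0.003,0.02,-0.008],0],
  [1,[-0.004,0.026,-0.012],0],
  [1,[-0.005,0.032,-0.016],0],
  [1,[-0.006,0.039,-0.02],0],
])

```text
time: 8.05
tool_pos: [0.5171, 0.1181, 0.2328]
tool_rot: [0.533, 0.467, 0.534, -0.461]
contact_force: [-6.3, 7.0, 8.6]
gripper_width: 0.068
```

Request:
play_rows([
  [1,[-0.001,0.006,-0.004],0],
  [1,[-0.002,0.012,-0.008],0],
  [1,[-0.002,0.017,-0.013],0],
  [1,[-0.003,0.022,-0.019],0],
  [1,[-0.004,0.027,-0.024],0],
])

```text
time: 8.55
tool_pos: [0.5134, 0.145, 0.2082]
tool_rot: [0.533, 0.467, 0.534, -0.461]
contact_force: [-4.9, 7.8, 7.5]
gripper_width: 0.063
```

```bash
python3 - <<'E'
from h import *
grab('top','t9'); p=cv2.imread('pics/t9.png'); cv2.imwrite('pics/t9z.png',cv2.resize(p[160:290,230:410],None,fx=4,fy=4))
E
```

```text
(no output)
```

View pics/t9z.png

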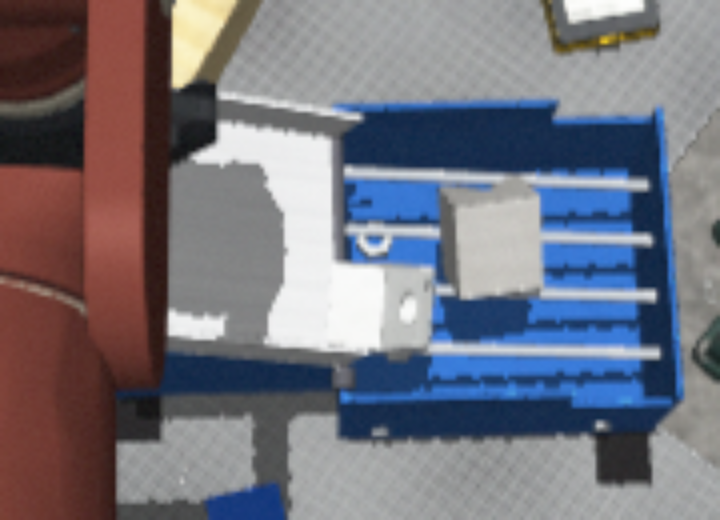

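Request:
play_rows([
  [1,[-0.001,0.008,-0.011],0],
  [1,[-0.002,0.014,-0.022],0],
  [1,[-0.003,0.019,-0.031],0],
  [1,[-0.003,0.023,-0.04],0],
  [1,[-0.004,0.026,-0.047],0],
])

```text
time: 9.1
tool_pos: [0.5098, 0.1723, 0.1606]
tool_rot: [0.532, 0.468, 0.535, -0.46]
contact_force: [-4.3, 11.8, 5.7]
gripper_width: 0.068
```

Request:
play_rows([
  [1,[0,0.002,-0.007],0],
  [1,[0,0.004,-0.014],0],
  [1,[0,0.006,-0.021],0],
  [1,[0,0.006,-0.025],0],
])

```text
time: 9.5
tool_pos: [0.5094, 0.1774, 0.144]
tool_rot: [0.532, 0.465, 0.535, -0.463]
contact_force: [-36.0, 4.1, 60.6]
gripper_width: 0.064
```

```bash
python3 - <<'E'
from h import *
grab('wrist','w10')
for t in ['pan_rim','white_block_mid']: print(t,[(np.round(x['at'],3),round(x['score'],2)) for x in nets.landmark_of('wrist',t)[:5]])
p=cv2.imread('pics/w10.png'); d=np.load('pics/w10.npy'); P=cloud('wrist',d)
hsv=cv2.cvtColor(p,cv2.COLOR_BGR2HSV)
m=(hsv[...,0]>20)&(hsv[...,0]<35)&(hsv[...,1]>150)&(d>0)&(P[...,2]>.1)&(P[...,2]<.18)
print(P[m][:,2].max(), np.median(P[m],0))
for u,v in [(400,230),(380,300)]: print(np.round(P[v,u],4))
E
```

```text
pan_rim [(array([0.506, 0.172, 0.149]), 0.76)]
white_block_mid [(array([ 0.373, -0.085,  0.015]), 0.58)]
0.1528509512425384 [0.54903318 0.18285026 0.15080304]
[0.5422 0.1481 0.1133]
[0.5024 0.1509 0.113 ]
```

View pics/w10.png

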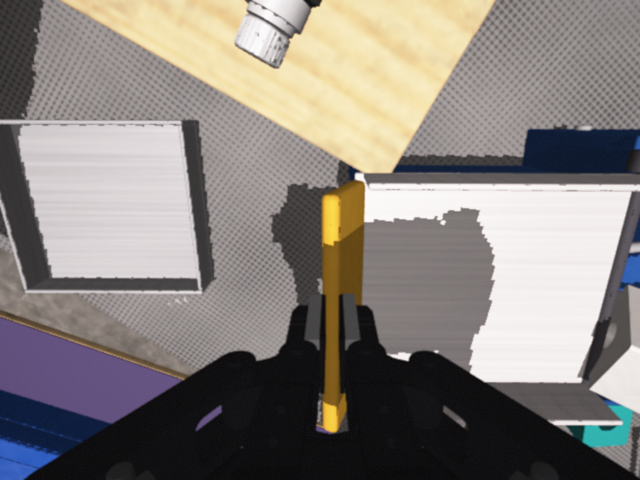

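The pan floor reads z=0.113, which is level, and I'm pushing down too hard. I'll ease off, open and retreat.

Request:
play_rows([
  [1,[0,0,0.007],0],
  [0.8,[0,0,0.007],0],
  [0.5,[0,0,0.007],0],
  [0.3,[0,0,0.007],0],
  [0.3,[0,0,0.007],0],
])

```text
time: 10.15
tool_pos: [0.5092, 0.1736, 0.1391]
tool_rot: [0.534, 0.465, 0.533, -0.464]
contact_force: [0.2, -0.3, 0.1]
gripper_width: 0.348
```

Request:
play_rows([
  [0.3,[0,0,0.03],0],
  [0.0,[0,0,0.08],0],
  [-0.5,[0,0.0,0.12],0],
  [-1,[0,-0.04,0.16],0],
  [-1,[0,-0.08,0.16],0],
])

```text
time: 10.65
tool_pos: [0.5109, 0.0938, 0.3049]
tool_rot: [0.537, 0.466, 0.531, -0.461]
contact_force: [0.8, -0.5, 0.8]
gripper_width: 0.978
```

```bash
python3 - <<'E'
from h import *
s=state();print(s['tool_pos'],s['contact_force'])
grab('wrist','w11')
for t in ['pan_rim','white_block_mid','vee_block_mid','nut_1_mid','grate_mid']: print(t,[(np.round(x['at'],3),round(x['score'],2)) for x in nets.landmark_of('wrist',t)[:5]])
E
```

```text
[0.51089042 0.09380835 0.30491316] [ 0.80830579 -0.51894835  0.80301347]
pan_rim [(array([0.504, 0.174, 0.145]), 0.57)]
white_block_mid [(array([0.387, 0.062, 0.018]), 0.95), (array([ 0.372, -0.086,  0.018]), 0.83), (array([0.498, 0.01 , 0.116]), 0.74)]
vee_block_mid [(array([ 0.545, -0.044,  0.099]), 0.79)]
nut_1_mid [(array([ 0.5  , -0.005,  0.015]), 0.67)]
grate_mid []
```

View pics/w11.png

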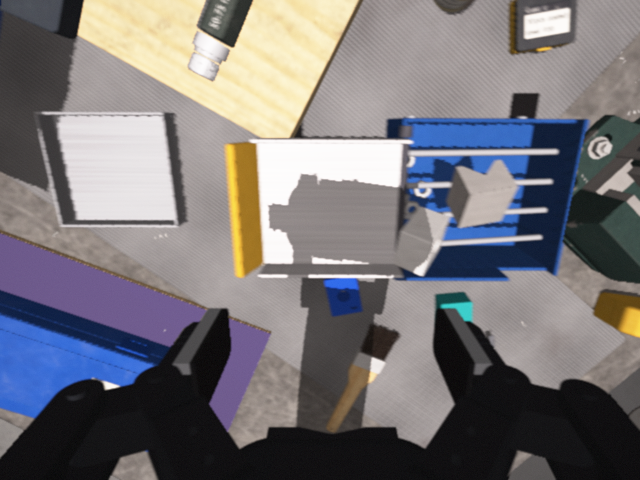

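Request:
play_rows([
  [-1,[-0.03,-0.04,0],0],
  [-1,[-0.06,-0.08,0],0],
  [-1,[-0.09,-0.12,-0.02],0],
  [-1,[-0.1,-0.12,-0.04],0],
  [-1,[-0.1,-0.12,-0.04],0],
])

```text
time: 11.45
tool_pos: [0.4061, -0.0257, 0.2542]
tool_rot: [0.531, 0.464, 0.535, -0.466]
contact_force: [0.2, 0.3, -0.7]
gripper_width: 1.005
```

```bash
python3 - <<'E'
from h import *
s=state();print(s['tool_pos'],s['contact_force'])
grab('wrist','w12')
for t in ['white_block_mid','vee_block_mid','nut_1_mid','grate_mid']: print(t,[(np.round(x['at'],3),round(x['score'],2)) for x in nets.landmark_of('wrist',t)[:5]])
E
```

```text
[ 0.40614751 -0.0256999   0.25418923] [ 0.15974123  0.30755362 -0.67795083]
white_block_mid [(array([0.495, 0.007, 0.115]), 0.98), (array([0.386, 0.063, 0.017]), 0.75), (array([ 0.371, -0.086,  0.018]), 0.68)]
vee_block_mid [(array([ 0.544, -0.045,  0.103]), 0.97)]
nut_1_mid [(array([0.526, 0.013, 0.001]), 0.26)]
grate_mid []
```

View pics/w12.png

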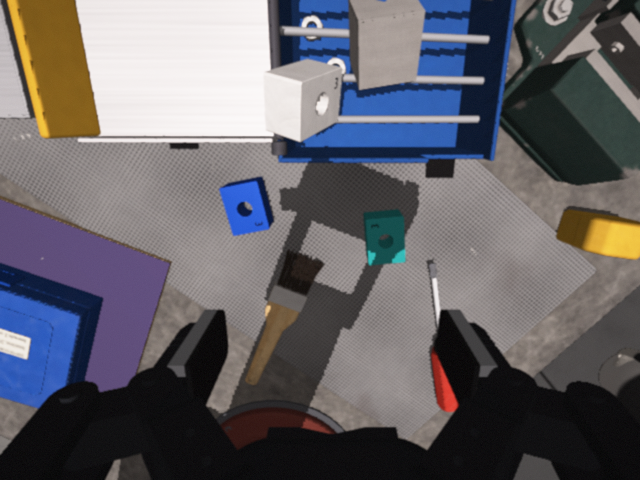

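```bash
python3 - <<'E'
from h import *
grab('top','t12'); p=cv2.imread('pics/t12.png'); cv2.imwrite('pics/t12z.png',cv2.resize(p[180:280,290:410],None,fx=6,fy=6))
O=np.array([.527,.013]);ex=np.array([.990,.139]);ey=np.array([-.139,.990])
from h import cloud
for n,f in [('wrist','w12'),('top','t12')]:
    d=np.load(f'pics/{f}.npy'); P=cloud(n,d); P=P[(d>0)]
    X=(P[:,:2]-O)@ex; Y=(P[:,:2]-O)@ey
    for nm,b in [('white',(-.065,-.005,-.05,.04)),('vee',(-.02,.06,-.11,-.025))]:
        for lo in [.1,.11,.115,.12,.125,.13,.135]:
            m=(X>b[0])&(X<b[1])&(Y>b[2])&(Y<b[3])&(P[:,2]>lo)&(P[:,2]<lo+.005)
            if lo==.1: m=(X>b[0])&(X<b[1])&(Y>b[2])&(Y<b[3])&(P[:,2]>lo)
            if m.sum()>5: print(n,nm,lo,m.sum(),np.round([X[m].min(),X[m].max(),Y[m].min(),Y[m].max()],3),P[m][:,2].max().round(4),cv2.minAreaRect((P[m][:,:2]*1000).astype(np.float32)))
E
```

```text
wrist white 0.1 7113 [-0.065 -0.005 -0.05   0.04 ] 0.1587 ((493.02764892578125, 3.1968154907226562), (59.97846221923828, 89.98160552978516), 7.9852294921875)
wrist white 0.11 312 [-0.057 -0.005 -0.05   0.022] 0.115 ((495.3065490722656, -8.792945861816406), (19.940446853637695, 87.017333984375), 50.71126174926758)
wrist white 0.115 1460 [-0.065 -0.005 -0.05   0.04 ] 0.12 ((493.235107421875, 3.2927093505859375), (59.5227165222168, 89.86112976074219), 7.9705071449279785)
wrist white 0.12 846 [-0.065 -0.005 -0.027  0.04 ] 0.1249 ((491.3417053222656, 14.569940567016602), (59.79794692993164, 66.70122528076172), 7.98995304107666)
wrist white 0.125 318 [-0.055 -0.005 -0.023  0.025] 0.13 ((496.3509521484375, 9.905370712280273), (35.89344024658203, 57.578189849853516), 79.91517639160156)
wrist white 0.13 418 [-0.055 -0.007 -0.02   0.04 ] 0.135 ((494.3876037597656, 18.079160690307617), (46.994239807128906, 56.80720901489258), 82.62557220458984)
wrist white 0.135 728 [-0.055 -0.009 -0.017  0.031] 0.14 ((494.283203125, 15.204898834228516), (37.46050262451172, 51.63923263549805), 84.2200927734375)
[... 877 characters left out ...]
3168945), (13.662697792053223, 44.493038177490234), 14.015438079833984)
wrist vee 0.135 63 [ 0.017  0.023 -0.067 -0.038] 0.1372 ((554.123291015625, -36.27128601074219), (3.980067729949951, 29.023447036743164), 14.717679023742676)
top white 0.1 44 [-0.062 -0.05   0.007  0.027] 0.1412 ((466.5621643066406, 21.382572174072266), (16.467727661132812, 13.061887741088867), 76.72228240966797)
top white 0.125 14 [-0.062 -0.05   0.015  0.027] 0.1298 ((467.4004821777344, 24.70987319946289), (9.396000862121582, 12.993127822875977), 77.78636932373047)
top white 0.13 12 [-0.062 -0.053  0.009  0.027] 0.1332 ((466.6867980957031, 22.843353271484375), (5.145317077636719, 17.69464683532715), 29.653419494628906)
```

View pics/t12z.png

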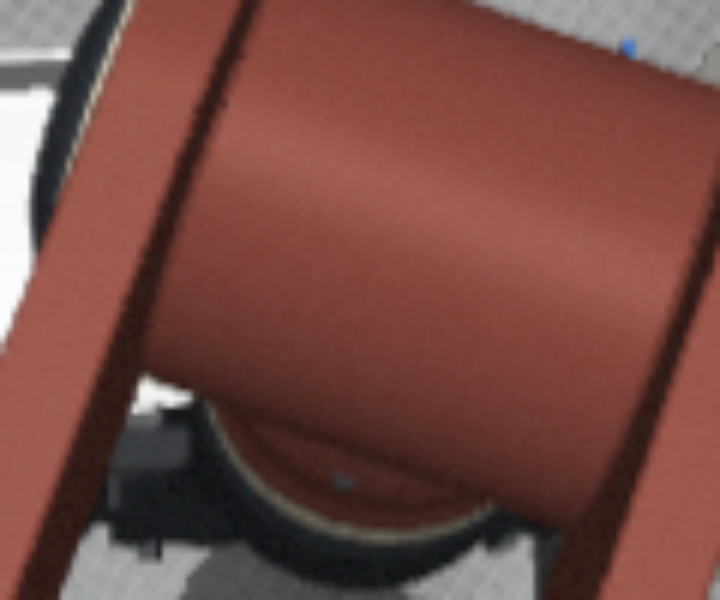

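```bash
python3 - <<'E'
from h import *
p=cv2.imread('pics/w12.png'); d=np.load('pics/w12.npy'); P=cloud('wrist',d)
def pl(u0,u1,v0,v1):
    Q=P[v0:v1,u0:u1].reshape(-1,3); c=Q.mean(0); _,s,vt=np.linalg.svd(Q-c); n=vt[2]*np.sign(vt[2,2]); return c.round(4),n.round(3),s[2]/np.sqrt(len(Q))
for w in [(280,300,85,105),(285,300,75,85),(275,295,100,125),(310,318,90,115),(325,335,80,95),(360,380,15,40),(395,412,15,45),(360,380,40,75),(360,410,0,6)]: print(w,pl(*w))
z=cv2.resize(p[0:160,230:450],None,fx=3.6,fy=3.6,interpolation=cv2.INTER_CUBIC); cv2.imwrite('pics/w12z.png',z)
H=P[:160,230:450,2]; cv2.imwrite('pics/w12h.png',cv2.resize(cv2.applyColorMap(np.clip((H-.06)/.1*255,0,255).astype(np.uint8),cv2.COLORMAP_JET),None,fx=3.6,fy=3.6,interpolation=cv2.INTER_NEAREST))
for u,v in [(301,60),(341,67),(303,141),(266,128),(266,72),(335,90)]: print(u,v,P[v,u].round(4))
E
```

```text
(280, 300, 85, 105) (array([0.5008, 0.0147, 0.1517]), array([0.93 , 0.361, 0.073]), np.float64(0.0034145348838799374))
(285, 300, 75, 85) (array([0.5097, 0.0139, 0.1534]), array([0.979, 0.17 , 0.108]), np.float64(0.0016367521646477722))
(275, 295, 100, 125) (array([0.4897, 0.0175, 0.1469]), array([-0.039,  0.989,  0.143]), np.float64(0.0037602994424782436))
(310, 318, 90, 115) (array([ 4.988e-01, -4.000e-04,  1.390e-01]), array([-0.119,  0.992,  0.035]), np.float64(0.0015273315650107771))
(325, 335, 80, 95) (array([ 0.5105, -0.0097,  0.1272]), array([ 0.132, -0.991,  0.008]), np.float64(0.0019906215815990616))
(360, 380, 15, 40) (array([ 0.5498, -0.0307,  0.1323]), array([ 0.382, -0.912,  0.152]), np.float64(0.003732196607444301))
(395, 412, 15, 45) (array([ 0.5525, -0.0534,  0.1274]), array([-0.558, -0.264,  0.786]), np.float64(0.0006852654332666418))
(360, 380, 40, 75) (array([ 0.5339, -0.0345,  0.1211]), array([ 0.191, -0.975,  0.112]), np.float64(0.00399571661707813))
(360, 410, 0, 6) (array([ 0.5699, -0.0394,  0.114 ]), array([0.953, 0.138, 0.27 ]), np.float64(0.000883197603996236))
301 60 [0.5393 0.0229 0.0112]
341 67 [ 0.5371 -0.0164  0.0232]
303 141 [0.4639 0.0123 0.01  ]
266 128 [0.4772 0.0315 0.1298]
266 72 [0.5126 0.0321 0.1436]
335 90 [ 0.5099 -0.0137  0.117 ]
```

View pics/w12z.png

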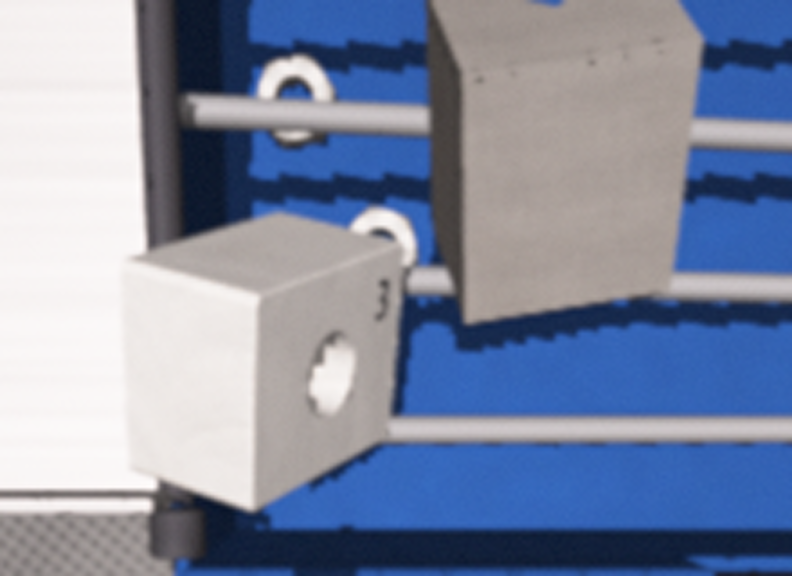

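View pics/w12h.png

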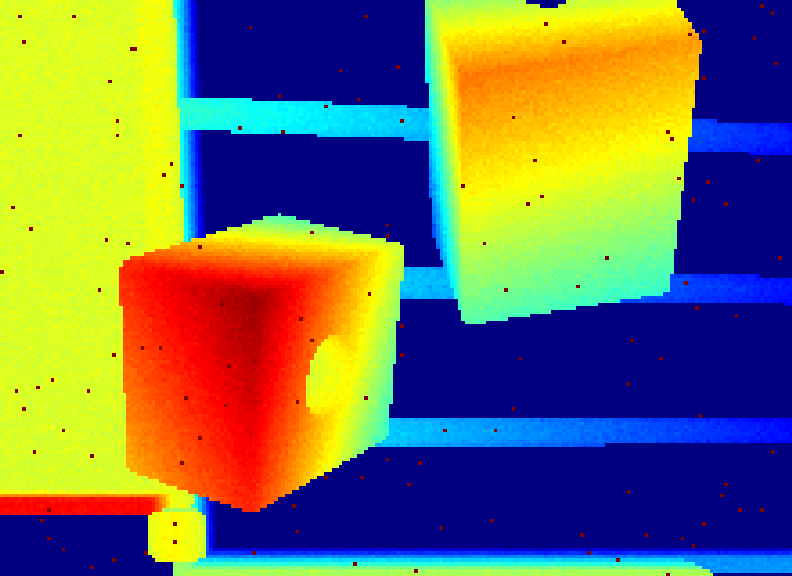

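```bash
cat > pf.py <<'E'
from h import *
def planes(P,mask,k=3,tol=.0012,it=600,seed=0):
    rng=np.random.default_rng(seed); vv,uu=np.nonzero(mask); Q=P[vv,uu]; rem=np.ones(len(Q),bool); out=[]
    for _ in range(k):
        idx=np.nonzero(rem)[0]
        if len(idx)<60: break
        best=None
        for _ in range(it):
            a=Q[rng.choice(idx,3,False)]; n=np.cross(a[1]-a[0],a[2]-a[0]); L=np.linalg.norm(n)
            if L<2e-5: continue
            n/=L; c=np.abs((Q[idx]-a[0])@n)<tol
            if best is None or c.sum()>best.sum(): best=c
        I=idx[best]; c=Q[I].mean(0); n=np.linalg.svd(Q[I]-c,full_matrices=False)[2][2]; n*=np.sign(n[2])
        I=idx[np.abs((Q[idx]-c)@n)<tol*1.5]; rem[I]=False
        out.append((n,Q[I].mean(0),len(I),Q[I]))
    return out
def box(P,d,pts):
    m=np.zeros(d.shape,np.uint8); cv2.fillPoly(m,[np.array(pts,np.int32)],1); return (m>0)&(d>0)
E
python3 - <<'E'
from pf import *
d=cv2.medianBlur(np.load('pics/w12.npy'),3); P=cloud('wrist',d)
f=lambda L:[(230+a/3.6,b/3.6) for a,b in L]
for nm,L in [('white',[(122,258),(280,215),(403,245),(388,438),(252,510),(128,468)]),('vee',[(430,0),(680,0),(702,40),(670,292),(468,322),(432,220)])]:
    m=box(P,d,f(L)); m&=P[...,2]>.08
    for n,c,k,Q in planes(P,m): 
        print(nm,n.round(3),c.round(4),k, 'ext z',Q[:,2].min().round(3),Q[:,2].max().round(3))
    print(nm,'bbox',P[m].min(0).round(3),P[m].max(0).round(3))
for u,v in [(230+295/3.6-8,100/3.6),(230+320/3.6,80/3.6),(230+350/3.6,235/3.6),(230+402/3.6,250/3.6),(230+410/3.6,240/3.6)]:
    u,v=int(u),int(v); print('nut',u,v,P[v-1:v+2,u-1:u+2,2].round(3).ravel())
E
```

```text
white [-0.125 -0.874  0.47 ] [ 0.4989 -0.0034  0.1335] 2273 ext z 0.102 0.157
white [-0.333  0.481  0.811] [0.4934 0.0209 0.1444] 1972 ext z 0.13 0.157
white [0.933 0.06  0.354] [0.5185 0.0102 0.1314] 808 ext z 0.105 0.155
white bbox [ 0.472 -0.019  0.086] [0.529 0.039 0.157]
vee [-0.564 -0.241  0.79 ] [ 0.5405 -0.047   0.1206] 4401 ext z 0.102 0.136
vee [0.772 0.182 0.609] [ 0.564  -0.0373  0.1246] 1046 ext z 0.111 0.134
vee [-0.288  0.954  0.086] [ 0.5436 -0.0222  0.1091] 490 ext z 0.081 0.131
vee bbox [ 0.514 -0.078  0.08 ] [ 0.573 -0.015  0.136]
nut 303 27 [0.022 0.023 0.023 0.023 0.023 0.023 0.097 0.097 0.097]
nut 318 22 [0.023 0.022 0.022 0.022 0.022 0.022 0.023 0.022 0.023]
nut 327 65 [0.112 0.112 0.023 0.115 0.115 0.115 0.117 0.117 0.117]
nut 341 69 [0.118 0.118 0.023 0.118 0.117 0.024 0.118 0.117 0.024]
nut 343 66 [0.023 0.022 0.021 0.023 0.022 0.022 0.023 0.022 0.022]
```

```bash
python3 - <<'E'
from pf import *
d=cv2.medianBlur(np.load('pics/w12.npy'),3); P=cloud('wrist',d)
f=lambda L:[(230+a/3.6,b/3.6) for a,b in L]
for nm,L,zx in [('white',[(122,258),(280,215),(403,245),(388,438),(252,510),(128,468)],0),('vee',[(430,0),(680,0),(702,40),(670,292),(468,322),(432,220)],0)]:
    m=box(P,d,f(L)); m&=P[...,2]>.08
    pl=planes(P,m); N=np.array([p[0] for p in pl]); U,_,V=np.linalg.svd(N); N=U@V
    C=np.array([p[1] for p in pl])
    off=np.array([N[i]@C[i] for i in range(3)])
    allQ=np.vstack([p[3] for p in pl])
    ext=[]
    for i in range(3):
        q=np.vstack([pl[j][3] for j in range(3) if j!=i])@N[i]; ext.append(off[i]-np.percentile(q,.5))
    print(nm,'N',N.round(3).tolist(),'ext',np.round(ext,4))
    np.savez(f'pics/{nm}.npz',N=N,off=off)
    for dims in ([(.03,.052,.04),(.03,.04,.052)] if nm=='white' else [tuple(ext)]):
        c=N.T@(off-np.array(dims)/2); print(dims,'centre',c.round(4)); 
        import itertools
        K=np.array([c+N.T@(np.array(dims)/2*np.array(s)) for s in itertools.product([-1,1],repeat=3)]); print(K.round(3).tolist())
print(state()['joint_pos'])
E
```

```text
white N [[-0.124, -0.874, 0.47], [-0.335, 0.482, 0.809], [0.934, 0.057, 0.353]] ext [0.0298 0.0509 0.0394]
(0.03, 0.052, 0.04) centre [0.5004 0.0079 0.1229]
[[0.492, 0.007, 0.088], [0.53, 0.01, 0.102], [0.475, 0.032, 0.13], [0.512, 0.035, 0.144], [0.489, -0.019, 0.102], [0.526, -0.017, 0.116], [0.471, 0.006, 0.144], [0.509, 0.008, 0.158]]
(0.03, 0.04, 0.052) centre [0.4928 0.0104 0.1257]
[[0.477, 0.012, 0.093], [0.526, 0.015, 0.112], [0.464, 0.032, 0.126], [0.512, 0.035, 0.144], [0.473, -0.014, 0.107], [0.522, -0.011, 0.126], [0.46, 0.005, 0.14], [0.509, 0.008, 0.158]]
vee N [[-0.565, -0.242, 0.789], [0.773, 0.181, 0.608], [-0.29, 0.953, 0.085]] ext [0.0323 0.0493 0.044 ]
(np.float64(0.032263381523242124), np.float64(0.04929157518788724), np.float64(0.04396707222093421)) centre [ 0.5479 -0.0437  0.1065]
[[0.544, -0.065, 0.077], [0.532, -0.023, 0.081], [0.582, -0.056, 0.107], [0.57, -0.014, 0.111], [0.526, -0.073, 0.102], [0.513, -0.031, 0.106], [0.564, -0.064, 0.132], [0.551, -0.022, 0.136]]
[-2.44010747e-01 -5.14870846e-01  2.04380871e+00  1.66484189e-04
  1.61121820e+00  1.18703713e+00]
```

Both nuts that show lie on the box floor at z≈0.022. The white block leans on the pan mouth with its centre at (.500,.008,.123). I'll turn the jaws onto its 40 mm faces.

Request:
play_rows([
  [-0.85,[0.02,0.006,0],0.149],
  [-0.85,[0.04,0.012,0],0.298],
  [-0.85,[0.06,0.018,0],0.447],
  [-0.85,[0.08,0.024,0],0.596],
  [-0.85,[0.0945,0.03,0],0.745],
])

```text
time: 12.25
tool_pos: [0.5051, 0.0047, 0.2589]
tool_rot: [0.667, 0.236, 0.666, -0.236]
contact_force: [-0.6, 0.2, 0.2]
gripper_width: 0.926
```

Request:
play_rows([
  [-0.85,[0,0,0],0.149],
  [-0.85,[0,0,0],0.298],
  [-0.85,[0,0,0],0.447],
  [-0.85,[0,0,-0.02],0.596],
  [-0.85,[0,0,-0.05],0.751],
])

```text
time: 12.75
tool_pos: [0.5058, 0.0042, 0.211]
tool_rot: [0.709, -0.024, 0.705, 0.023]
contact_force: [-0.5, -0.1, -0.0]
gripper_width: 0.928
```

```bash
python3 - <<'E'
from h import *
s=state();print(s['tool_pos'],s['tool_rot'],s['joint_pos'])
grab('wrist','w13')
E
```

```text
[0.50578777 0.00424873 0.21098252] [ 0.70894028 -0.02350805  0.7045079   0.02279626] [-1.38871904e-01 -2.29417612e-01  1.91134827e+00  7.92160449e-05
  1.45331382e+00 -2.04377165e-01]
```

View pics/w13.png

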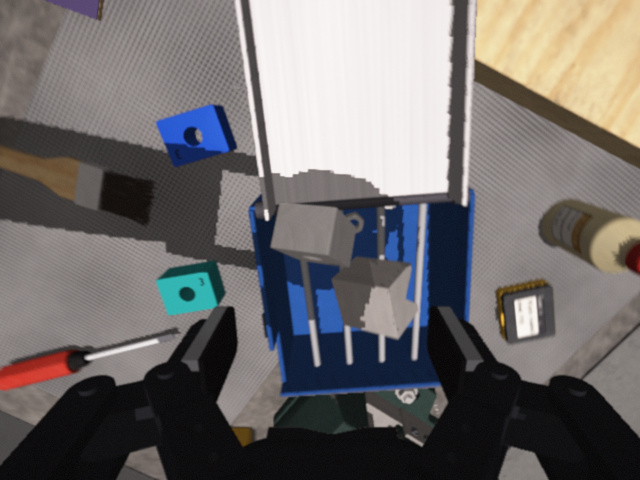

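Request:
play_rows([
  [-0.85,[-0.005,0,-0.03],0],
  [-0.85,[-0.005,0,-0.06],0],
  [-0.85,[-0.005,0,-0.085],0],
  [-0.85,[-0.005,0,-0.101],0],
  [-0.85,[-0.005,0,-0.101],0],
])

```text
time: 13.3
tool_pos: [0.4969, 0.0045, 0.1051]
tool_rot: [0.705, -0.02, 0.709, 0.02]
contact_force: [0.5, -0.4, -0.5]
gripper_width: 0.924
```

```bash
python3 - <<'E'
from h import *
s=state();print(s['tool_pos'],s['contact_force'])
grab('wrist','w14')
E
```

```text
[0.49686275 0.00453846 0.10514717] [ 0.52177004 -0.4220134  -0.46260602]
```

View pics/w14.png

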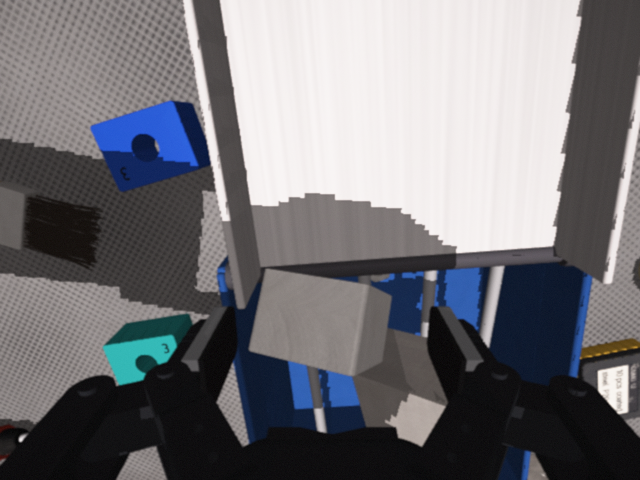

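The fingers straddle the white block at px (250..392, 270..370) with nothing in the way. Closing.

Request:
play_rows([
  [-0.3,[0.003,0,0.002],0],
  [0.0,[0.003,0,0.002],0],
  [0.3,[0.003,0,0.002],0],
  [0.7,[0.003,0,0.002],0],
  [1,[0.003,0,0.002],0],
])

```text
time: 13.85
tool_pos: [0.5031, 0.0032, 0.1112]
tool_rot: [0.709, -0.021, 0.705, 0.02]
contact_force: [2.6, -1.9, 5.7]
gripper_width: 0.47
```

Request:
play_rows([
  [1,[0,0,0.0],0],
  [1,[0,0,0.0],0],
  [1,[0,0,0.01],0],
  [1,[0,0,0.025],0],
  [1,[0,0,0.04],0],
])

```text
time: 14.35
tool_pos: [0.5002, 0.0041, 0.1495]
tool_rot: [0.706, -0.02, 0.708, 0.021]
contact_force: [0.2, -0.3, -1.3]
gripper_width: 0.467
```

```bash
python3 - <<'E'
from h import *
s=state();print(s['tool_pos'],s['contact_force'])
grab('wrist','w15')
E
```

```text
[0.50020267 0.0041132  0.14947849] [ 0.16053652 -0.2840752  -1.28774332]
```

View pics/w15.png

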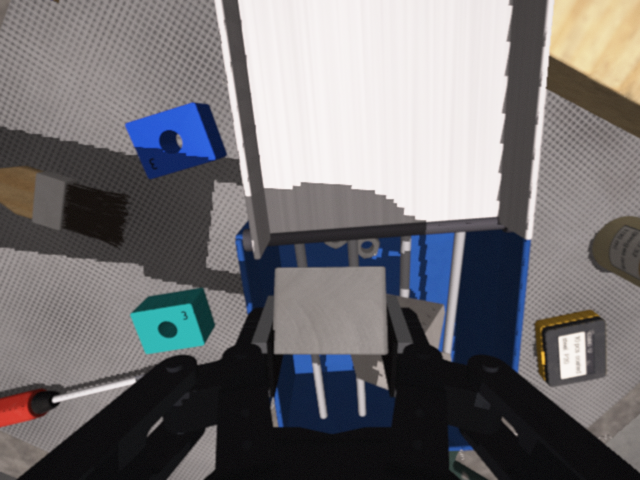

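Request:
play_rows([
  [1,[0,0,0.04],0],
  [1,[0,0.02,0.08],0],
  [1,[0,0.06,0.1],0.03],
  [1,[0,0.105,0.1],0.07],
  [1,[0.002,0.15,0.1],0.07],
])

```text
time: 14.9
tool_pos: [0.5034, 0.1553, 0.2515]
tool_rot: [0.707, -0.045, 0.705, 0.045]
contact_force: [-0.1, 0.6, -2.2]
gripper_width: 0.465
```

Request:
play_rows([
  [1,[0,0.045,0],0],
  [1,[0,0.09,0],0],
  [1,[0,0.13,0],0],
  [1,[0.0,0.157,-0.01],0],
  [1,[0,0.157,-0.04],0],
])

```text
time: 15.4
tool_pos: [0.5045, 0.3151, 0.2132]
tool_rot: [0.708, -0.045, 0.703, 0.048]
contact_force: [0.2, -0.7, -1.6]
gripper_width: 0.469
```

```bash
python3 - <<'E'
from h import *
s=state();print(s['tool_pos'],s['contact_force'],s['gripper_width'],s['time'])
grab('wrist','w16')
grab('side','s16')
p=cv2.imread('pics/s16.png'); cv2.imwrite('pics/s16z.png',cv2.resize(p[180:340,120:320],None,fx=3.6,fy=3.6))
for t in ['tray_floor']: print(t,[(np.round(x['at'],3),round(x['score'],2)) for x in nets.landmark_of('wrist',t)[:5]])
for t in ['white_block_mid']: print(t,[(np.round(x['at'],3),round(x['score'],2)) for x in nets.landmark_of('side',t)[:5]])
E
```

```text
[0.50454195 0.31511966 0.21323384] [ 0.22152271 -0.68822945 -1.64776727] 0.46892320301163015 15.4
tray_floor [(array([ 0.505,  0.35 , -0.   ]), 0.58)]
white_block_mid [(array([ 0.369, -0.088,  0.012]), 0.83), (array([0.504, 0.313, 0.209]), 0.51), (array([ 0.533, -0.047,  0.111]), 0.44)]
```

View pics/w16.png

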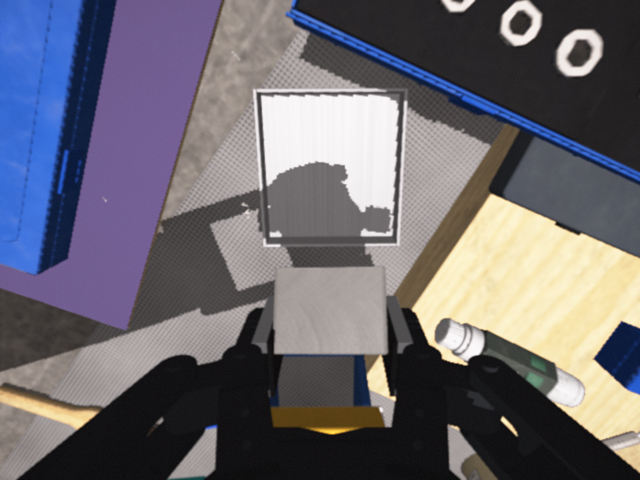

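View pics/s16z.png

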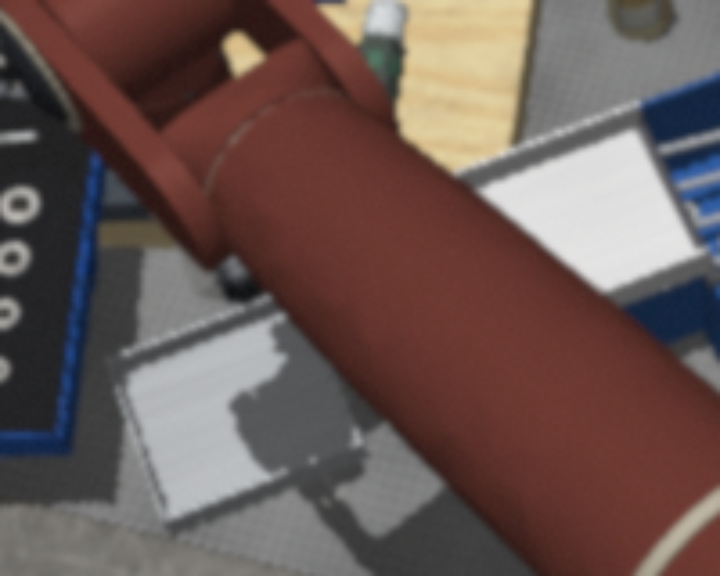

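Request:
play_rows([
  [1,[0,0.004,-0.045],0],
  [1,[0,0.004,-0.09],0],
  [1,[0,0.004,-0.13],0],
  [1,[0,0.004,-0.165],0],
  [1,[0,0.004,-0.175],0],
])

```text
time: 16.1
tool_pos: [0.5015, 0.3131, 0.0315]
tool_rot: [0.704, -0.045, 0.708, 0.044]
contact_force: [-0.8, -1.4, -2.2]
gripper_width: 0.469
```

```bash
python3 - <<'E'
from h import *
s=state();print(s['tool_pos'],s['contact_force'],s['gripper_width'],s['time'])
grab('wrist','w17')
E
```

```text
[0.50146796 0.31313652 0.03152436] [-0.79805362 -1.36164331 -2.207886  ] 0.46914162678198335 16.1
```

View pics/w17.png

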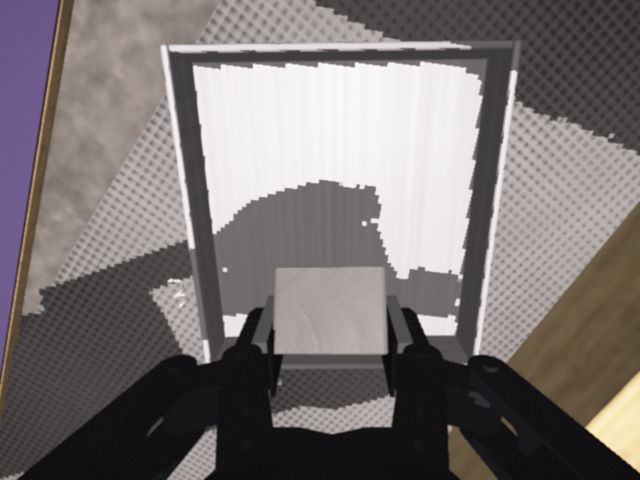

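Request:
play_rows([
  [1,[0,0.01,0],0],
  [1,[0,0.01,0],0],
  [1,[0,0.01,-0.003],0],
  [1,[0,0.01,-0.006],0],
  [1,[0,0.01,-0.009],0],
])

```text
time: 16.65
tool_pos: [0.5037, 0.3251, 0.0261]
tool_rot: [0.706, -0.045, 0.705, 0.045]
contact_force: [-0.4, -0.1, 11.8]
gripper_width: 0.468
```

Request:
play_rows([
  [1,[0,0,-0.002],0],
  [1,[0,0,-0.003],0],
  [1,[0,0,-0.004],0],
  [1,[0,0,-0.005],0],
])

```text
time: 17.05
tool_pos: [0.5049, 0.327, 0.0249]
tool_rot: [0.707, -0.044, 0.705, 0.046]
contact_force: [-7.8, 0.6, 22.0]
gripper_width: 0.461
```

```bash
python3 - <<'E'
from h import *
s=state();print(s['tool_pos'],s['contact_force'],s['gripper_width'],s['time'])
grab('wrist','w18')
E
```

```text
[0.50485066 0.32702345 0.02494167] [-7.81053524  0.59529382 21.95548885] 0.4611983170646454 17.05
```

View pics/w18.png

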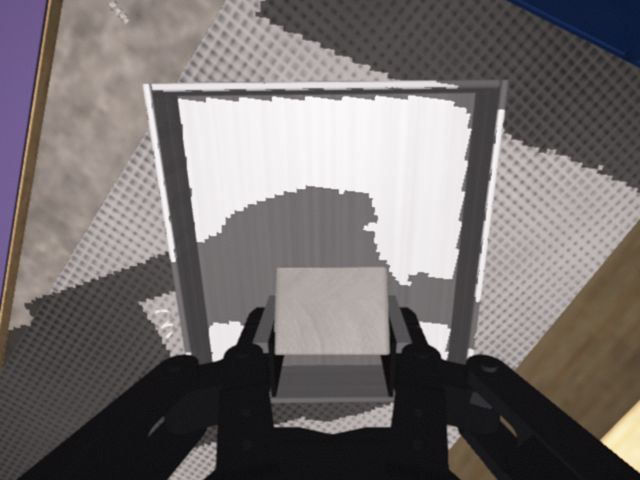

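```bash
python3 - <<'E'
from pf import *
d=cv2.medianBlur(np.load('pics/w18.npy'),3); P=cloud('wrist',d)
for nm,L in [('A',[(285,275),(380,275),(380,345),(285,345)]),('B',[(285,360),(380,360),(380,392),(285,392)]),('floor',[(250,110),(430,110),(430,180),(250,180)])]:
    for n,c,k,Q in planes(P,box(P,d,L),k=1): print(nm,n.round(3),c.round(4),k,Q.min(0).round(3),Q.max(0).round(3))
E
```

```text
A [-0.092  0.51   0.855] [0.503  0.3449 0.0561] 6816 [0.485 0.333 0.049] [0.52  0.357 0.063]
B [-0.136  0.991  0.021] [0.5111 0.2842 0.0142] 3042 [0.486 0.28  0.004] [0.536 0.289 0.026]
floor [-0.002  0.001  1.   ] [0.5    0.3969 0.0043] 12851 [0.46  0.377 0.003] [0.542 0.416 0.006]
```

The white block is held tilted 31° on its edge. I'll press and drag lightly to right it.

Request:
play_rows([
  [1,[0,-0.001,-0.002],0],
  [1,[0,-0.003,-0.004],0],
  [1,[0,-0.005,-0.005],0],
  [1,[0,-0.007,-0.005],0],
  [1,[0,-0.008,-0.005],0],
])

```text
time: 17.6
tool_pos: [0.5061, 0.3251, 0.0244]
tool_rot: [0.708, -0.038, 0.703, 0.05]
contact_force: [-12.6, 16.9, 29.3]
gripper_width: 0.46
```

```bash
python3 - <<'E'
from pf import *
s=state();print(s['tool_pos'],s['contact_force'],s['gripper_width'],s['time'])
grab('wrist','w19')
d=cv2.medianBlur(np.load('pics/w19.npy'),3); P=cloud('wrist',d)
for nm,L in [('A',[(285,275),(380,275),(380,345),(285,345)])]:
    for n,c,k,Q in planes(P,box(P,d,L),k=1): print(nm,n.round(3),c.round(4),k,Q.min(0).round(3),Q.max(0).round(3))
E
```

```text
[0.50609416 0.32508828 0.02440757] [-12.5525606   16.90373867  29.34111892] 0.4598792786011009 17.6
A [-0.079  0.487  0.87 ] [0.5046 0.3417 0.056 ] 6816 [0.487 0.329 0.049] [0.522 0.354 0.062]
```

View pics/w19.png

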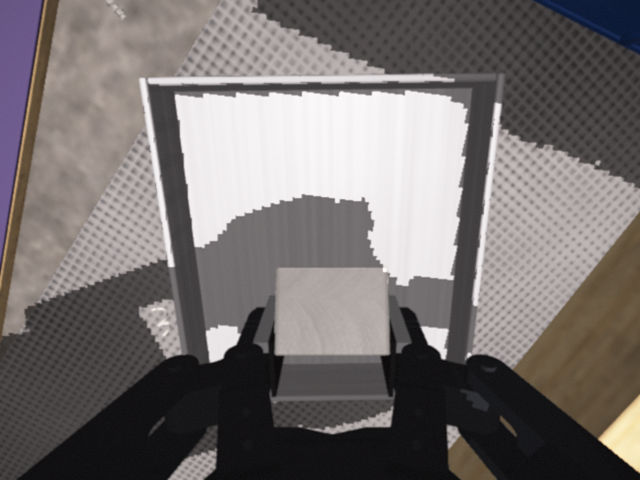

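Request:
play_rows([
  [1,[0,-0.003,-0.001],0],
  [1,[0,-0.006,-0.002],0],
  [1,[0,-0.009,-0.002],0],
  [1,[0,-0.011,-0.002],0],
  [1,[0,-0.011,-0.002],0],
])

```text
time: 18.15
tool_pos: [0.5099, 0.3141, 0.0233]
tool_rot: [0.711, -0.038, 0.7, 0.051]
contact_force: [-4.3, 14.2, 24.4]
gripper_width: 0.454
```

```bash
python3 - <<'E'
from pf import *
s=state();print(s['tool_pos'],s['contact_force'],s['gripper_width'],s['time'])
grab('wrist','w20')
d=cv2.medianBlur(np.load('pics/w20.npy'),3); P=cloud('wrist',d)
for nm,L in [('A',[(285,275),(380,275),(380,345),(285,345)])]:
    for n,c,k,Q in planes(P,box(P,d,L),k=1): print(nm,n.round(3),c.round(4),k,Q.min(0).round(3),Q.max(0).round(3))
E
```

```text
[0.50991736 0.31414576 0.02329962] [-4.34958259 14.23160292 24.44284623] 0.453766106292431 18.15
A [-0.067  0.415  0.908] [0.5076 0.3327 0.0567] 6816 [0.49  0.32  0.051] [0.525 0.345 0.062]
```

Tilt is down to 24.5°, which is past the balance point towards upright. Releasing.

Request:
play_rows([
  [0.5,[0,0,0.001],0],
  [0.0,[0,0,0.002],0],
  [-0.2,[0,0.0,0.002],0],
  [-0.2,[0,0,0.002],0],
  [-0.2,[0,0,0.01],0],
])

```text
time: 18.7
tool_pos: [0.5013, 0.3046, 0.021]
tool_rot: [0.704, -0.046, 0.707, 0.044]
contact_force: [0.6, 1.3, 0.2]
gripper_width: 0.597
```

```bash
python3 - <<'E'
from pf import *
s=state();print(s['tool_pos'],s['contact_force'],s['gripper_width'],s['time'])
grab('wrist','w21')
E
```

```text
[0.50125044 0.30459984 0.02099222] [0.56876167 1.34605258 0.22159121] 0.5970700121108182 18.7
```

View pics/w21.png

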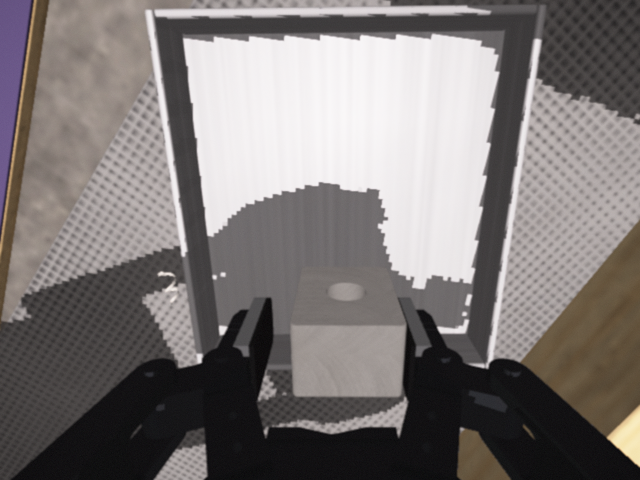

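```bash
python3 - <<'E'
from pf import *
d=cv2.medianBlur(np.load('pics/w21.npy'),3); P=cloud('wrist',d)
for nm,L in [('A',[(305,275),(385,275),(385,315),(305,315)]),('B',[(300,332),(395,332),(395,385),(300,385)]),('wall',[(200,340),(225,340),(225,355),(200,355)])]:
    for n,c,k,Q in planes(P,box(P,d,L),k=1): print(nm,n.round(3),c.round(4),k,Q.min(0).round(3),Q.max(0).round(3))
E
```

```text
A [ 0.127 -0.992  0.009] [0.5063 0.3206 0.036 ] 2923 [0.489 0.318 0.016] [0.525 0.323 0.053]
B [-0.005  0.003  1.   ] [0.5083 0.3072 0.0586] 5184 [0.491 0.294 0.058] [0.527 0.32  0.059]
wall [ 0.588 -0.741  0.324] [0.4584 0.2976 0.0477] 347 [0.448 0.276 0.012] [0.469 0.315 0.074]
```

The white block stands upright in the tray, top z=0.058, y .290–.320. Now retreat and go look at the vee.

Request:
play_rows([
  [-0.2,[0.004,0,0.03],0],
  [-0.2,[0.004,0,0.08],0],
  [-0.2,[0.004,0,0.13],0],
  [-0.4,[0.004,0,0.18],0],
  [-0.4,[0,-0.03,0.22],-0.1],
])

```text
time: 19.25
tool_pos: [0.5036, 0.2773, 0.2467]
tool_rot: [0.708, -0.009, 0.706, 0.011]
contact_force: [1.2, -0.5, 0.0]
gripper_width: 0.704
```

Request:
play_rows([
  [-0.4,[-0.008,-0.045,0],-0.149],
  [-0.4,[-0.016,-0.09,0],-0.298],
  [-0.4,[-0.024,-0.135,0],-0.447],
  [-0.4,[-0.032,-0.18,0.01],-0.596],
  [-0.4,[-0.04,-0.225,0.01],-0.745],
])

```text
time: 19.75
tool_pos: [0.4628, 0.0492, 0.2542]
tool_rot: [0.662, 0.25, 0.661, -0.25]
contact_force: [0.5, -0.4, 0.1]
gripper_width: 0.705
```

Request:
play_rows([
  [-0.4,[-0.01,-0.045,0],-0.149],
  [-0.4,[-0.02,-0.09,0],-0.298],
  [-0.4,[-0.025,-0.11,0],-0.447],
  [-0.4,[-0.025,-0.11,0],-0.564],
  [-0.4,[-0.025,-0.11,0],-0.564],
])

```text
time: 20.25
tool_pos: [0.4377, -0.0599, 0.2529]
tool_rot: [0.566, 0.423, 0.567, -0.423]
contact_force: [0.8, 0.6, 0.1]
gripper_width: 0.699
```

```bash
python3 - <<'E'
from pf import *
s=state();print(s['tool_pos'],s['contact_force'],s['gripper_width'],s['time'],s['tool_rot'])
grab('wrist','w22')
for t in ['white_block_mid','vee_block_mid','nut_1_mid']: print(t,[(np.round(x['at'],3),round(x['score'],2)) for x in nets.landmark_of('wrist',t)[:6]])
E
```

```text
[ 0.43767154 -0.05987628  0.25292593] [0.84370564 0.62739909 0.08168062] 0.6990977492490291 20.25 [ 0.56632597  0.42304895  0.56678442 -0.4231547 ]
white_block_mid [(array([ 0.372, -0.084,  0.014]), 0.63), (array([ 0.524, -0.012,  0.009]), 0.52)]
vee_block_mid [(array([ 0.545, -0.043,  0.1  ]), 0.98)]
nut_1_mid [(array([ 0.5  , -0.006,  0.017]), 0.52)]
```

View pics/w22.png

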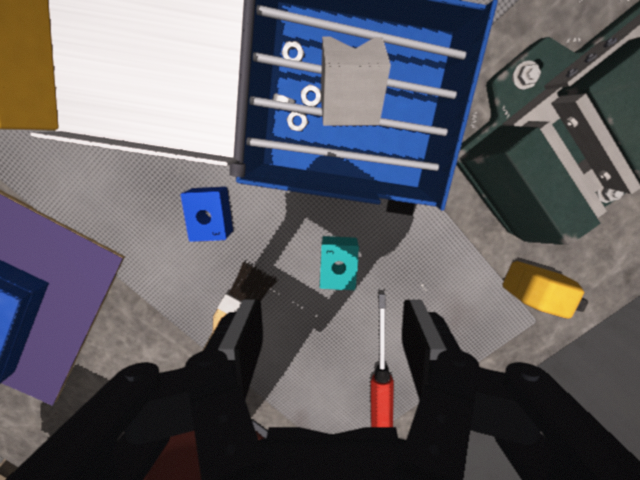

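```bash
python3 - <<'E'
from pf import *
d=cv2.medianBlur(np.load('pics/w22.npy'),3); P=cloud('wrist',d)
for u,v in [(285,48),(300,50),(303,95),(319,96),(289,121),(305,122),(277,97),(283,95),(283,101)]: print('nut',u,v,P[v,u].round(3))
L=[(320,38),(386,36),(391,70),(385,126),(324,123)]
m=box(P,d,L)&(P[...,2]>.075)
pl=planes(P,m); 
for n,c,k,Q in pl: print(n.round(3),c.round(4),k,Q.min(0).round(3),Q.max(0).round(3))
p=cv2.imread('pics/w22.png'); cv2.imwrite('pics/w22z.png',cv2.resize(p[0:190,230:470],None,fx=3.2,fy=3.2,interpolation=cv2.INTER_CUBIC))
E
```

```text
nut 285 48 [0.563 0.024 0.016]
nut 300 50 [0.565 0.011 0.017]
nut 303 95 [ 0.528 -0.002  0.016]
nut 319 96 [ 0.532 -0.018  0.017]
nut 289 121 [0.501 0.005 0.016]
nut 305 122 [ 0.505 -0.011  0.016]
nut 277 97 [0.519 0.02  0.024]
nut 283 95 [0.523 0.017 0.007]
nut 283 101 [0.517 0.014 0.024]
[-0.556 -0.245  0.794] [ 0.5365 -0.0458  0.1145] 3779 [ 0.511 -0.071  0.096] [ 0.56  -0.021  0.13 ]
[0.778 0.182 0.602] [ 0.5622 -0.0376  0.1153] 1348 [ 0.549 -0.062  0.098] [ 0.579 -0.013  0.128]
[-0.289  0.953  0.09 ] [ 0.5442 -0.0197  0.1075] 133 [ 0.523 -0.026  0.09 ] [ 0.562 -0.014  0.123]
```

View pics/w22z.png

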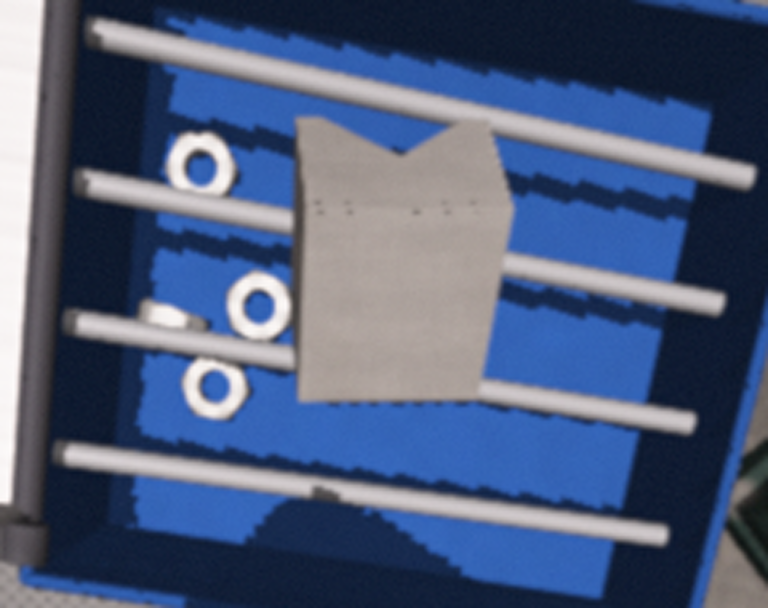

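```bash
python3 - <<'E'
from pf import *
d=cv2.medianBlur(np.load('pics/w22.npy'),3)
# use stored pose? arm hasn't moved
P=cloud('wrist',d)
L=[(320,38),(386,36),(391,70),(385,126),(324,123)]
m=box(P,d,L)&(P[...,2]>.075)
pl=planes(P,m); N=np.array([p[0] for p in pl]); U,_,V=np.linalg.svd(N); N=U@V
off=np.array([N[i]@pl[i][1] for i in range(3)])
for i in range(3):
    q=np.vstack([pl[j][3] for j in range(2) if j!=i])@N[i]; print(i,(np.percentile(q,[.5,50,99.5])-off[i]).round(4))
Q=np.vstack([p[3] for p in pl[:2]])@N[2]; mid2=(np.percentile(Q,.5)+np.percentile(Q,99.5))/2
for dm in [(.036,.044),(.036,.05)]:
    print(dm,(N.T@np.array([off[0]-dm[0]/2,off[1]-dm[1]/2,mid2])).round(4))
print(N.round(3))
E
```

```text
0 [-0.0344 -0.0151 -0.0021]
1 [-0.0493 -0.0209  0.0001]
2 [-0.0439 -0.0219 -0.0001]
(0.036, 0.044) [ 0.5465 -0.0414  0.1002]
(0.036, 0.05) [ 0.5442 -0.042   0.0984]
[[-0.557 -0.245  0.794]
 [ 0.778  0.181  0.601]
 [-0.291  0.953  0.09 ]]
```

All four nuts are in the box at z 0.016–0.024. The vee's centre is at about (.545,-.042,.099), to be gripped on its 44 mm faces.

Request:
play_rows([
  [-0.5,[0.045,0.008,0],0],
  [-0.5,[0.09,0.015,0],0],
  [-0.5,[0.1075,0.018,-0.03],0],
  [-0.5,[0.1075,0.018,-0.07],0],
  [-0.5,[0.1075,0.018,-0.08],0],
])

```text
time: 20.95
tool_pos: [0.5432, -0.0396, 0.1677]
tool_rot: [0.564, 0.42, 0.571, -0.423]
contact_force: [-1.0, -0.5, -0.8]
gripper_width: 0.754
```

```bash
python3 - <<'E'
from pf import *
s=state();print(s['tool_pos'],s['contact_force'],s['gripper_width'],s['time'],s['tool_rot'])
grab('wrist','w23')
E
```

```text
[ 0.54319095 -0.03961032  0.16768853] [-0.95204466 -0.51098453 -0.84291428] 0.7537228702067035 20.95 [ 0.56448265  0.42038589  0.57057167 -0.42318201]
```

View pics/w23.png

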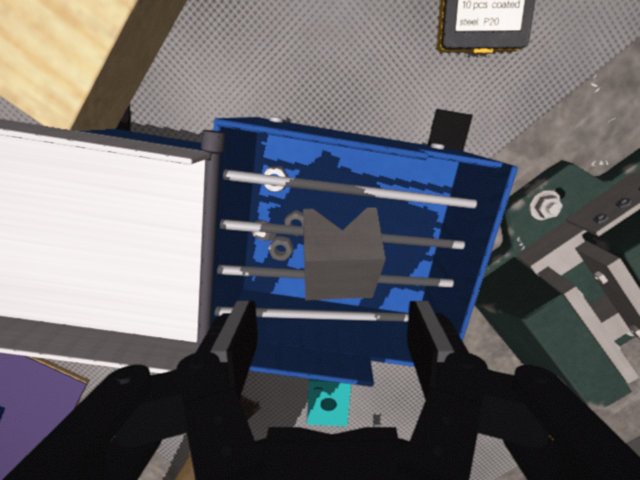

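Request:
play_rows([
  [-0.5,[0.001,-0.001,-0.025],0],
  [-0.5,[0.001,-0.001,-0.05],0],
  [-0.5,[0.001,-0.001,-0.065],0],
  [-0.5,[0.001,-0.001,-0.069],0],
  [-0.5,[0.001,-0.001,-0.069],0],
])

```text
time: 21.5
tool_pos: [0.5469, -0.0421, 0.1048]
tool_rot: [0.567, 0.423, 0.567, -0.422]
contact_force: [-0.9, -0.4, -0.2]
gripper_width: 0.75
```

```bash
python3 - <<'E'
from pf import *
s=state();print(s['tool_pos'],s['contact_force'],s['gripper_width'],s['time'],s['tool_rot'])
grab('wrist','w24')
E
```

```text
[ 0.54687717 -0.04209404  0.10478578] [-0.94899445 -0.41312252 -0.19795301] 0.7500462479956416 21.5 [ 0.56713347  0.42255238  0.5668876  -0.42243055]
```

View pics/w24.png

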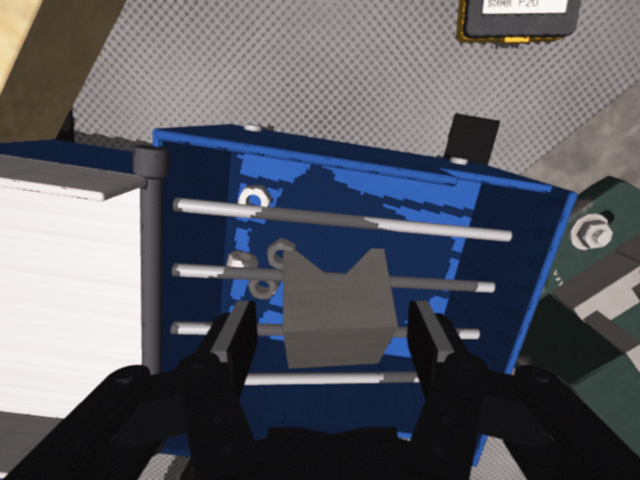

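Request:
play_rows([
  [-0.4,[0,0,-0.006],0],
  [-0.2,[0,0,-0.006],0],
  [0.2,[0,0,-0.006],0],
  [0.7,[0,0,-0.006],0],
  [1,[0,0,-0.006],0],
])

```text
time: 22.05
tool_pos: [0.5478, -0.0433, 0.0998]
tool_rot: [0.568, 0.422, 0.566, -0.423]
contact_force: [-0.7, -4.8, 6.3]
gripper_width: 0.507
```

Request:
play_rows([
  [1,[0,0,0],0],
  [1,[0,0,0],0],
  [1,[0,0,0.01],0],
  [1,[0,0,0.03],0],
  [1,[0,0,0.06],0],
])

```text
time: 22.55
tool_pos: [0.5438, -0.0407, 0.1549]
tool_rot: [0.564, 0.422, 0.57, -0.423]
contact_force: [-0.1, 0.5, -4.1]
gripper_width: 0.509
```

```bash
python3 - <<'E'
from pf import *
s=state();print(s['tool_pos'],s['contact_force'],s['gripper_width'],s['time'],s['tool_rot'])
grab('wrist','w25')
E
```

```text
[ 0.5437553  -0.04074176  0.15490411] [-0.10937521  0.53980239 -4.11587816] 0.5087955708686339 22.55 [ 0.56390758  0.42183314  0.56999252 -0.42328899]
```

View pics/w25.png

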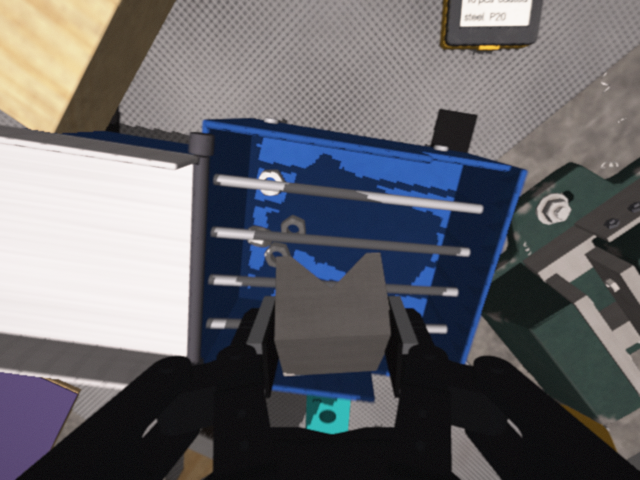

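Request:
play_rows([
  [1,[0,0,0.045],0],
  [1,[-0.005,0.02,0.09],0.14],
  [1,[-0.01,0.06,0.1],0.28],
  [1,[-0.015,0.105,0.1],0.42],
  [1,[-0.02,0.15,0.1],0.56],
])

```text
time: 23.1
tool_pos: [0.5259, 0.1098, 0.2575]
tool_rot: [0.662, 0.248, 0.663, -0.247]
contact_force: [0.9, 0.3, -3.8]
gripper_width: 0.507
```

Request:
play_rows([
  [1,[-0.005,0.048,0],0.14],
  [1,[-0.01,0.096,0],0.28],
  [1,[-0.015,0.144,0],0.42],
  [1,[-0.02,0.19,0],0.56],
  [1,[-0.022,0.21,0],0.7],
])

```text
time: 23.6
tool_pos: [0.5024, 0.3218, 0.2559]
tool_rot: [0.706, 0.004, 0.709, -0.004]
contact_force: [1.3, 0.1, -4.4]
gripper_width: 0.506
```

Request:
play_rows([
  [1,[-0.002,0.035,0],0.14],
  [1,[-0.002,0.04,-0.03],0.155],
  [1,[-0.002,0.04,-0.07],0.155],
  [1,[-0.002,0.04,-0.09],0.155],
  [1,[-0.002,0.04,-0.09],0.155],
])

```text
time: 24.1
tool_pos: [0.4986, 0.3565, 0.161]
tool_rot: [0.701, -0.049, 0.71, 0.046]
contact_force: [-0.8, -0.3, -3.8]
gripper_width: 0.503
```

```bash
python3 - <<'E'
from pf import *
s=state();print(s['tool_pos'],s['contact_force'],s['gripper_width'],s['time'],s['tool_rot'])
grab('wrist','w26')
grab('top','t26'); p=cv2.imread('pics/t26.png'); cv2.imwrite('pics/t26z.png',cv2.resize(p[170:290,120:330],None,fx=3.6,fy=3.6))
for t in ['tray_floor']: print(t,[(np.round(x['at'],3),round(x['score'],2)) for x in nets.landmark_of('wrist',t)[:5]])
E
```

```text
[0.49861701 0.35652194 0.16102036] [-0.80487165 -0.34600423 -3.8210068 ] 0.5028652297507842 24.1 [ 0.70135174 -0.04899104  0.70963922  0.04601947]
tray_floor []
```

View pics/w26.png

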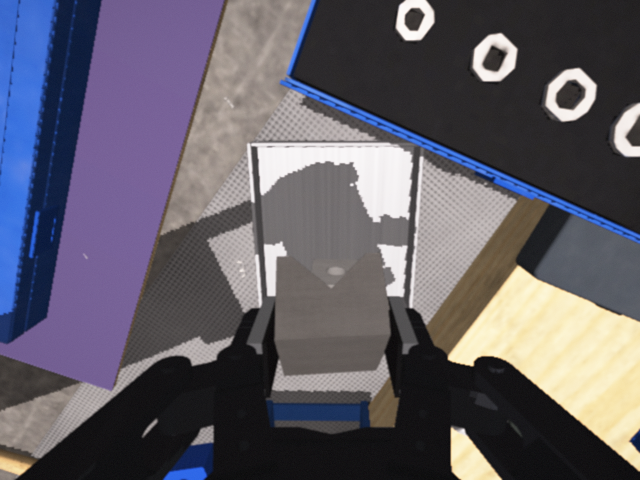

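View pics/t26z.png

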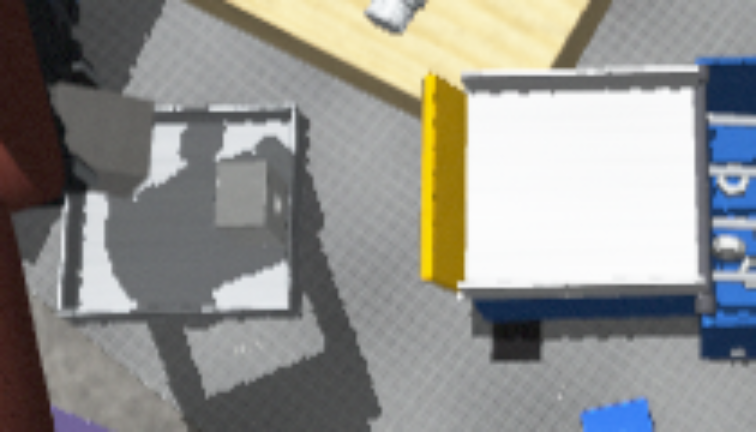

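```bash
python3 - <<'E'
from pf import *
d=np.load('pics/t26.npy'); P=cloud('top',d)
m=np.zeros(d.shape,bool); m[190:265,130:210]=1; 
k=m&(P[...,2]>.018)&(P[...,2]<.034); print('tray',cv2.minAreaRect((P[k][:,:2]*1000).astype(np.float32)),k.sum())
k=m&(P[...,2]>.05)&(P[...,2]<.066)&(P[...,1]<.335); print('white top',P[k].min(0).round(3),P[k].max(0).round(3),P[k].mean(0).round(3),k.sum())
d=cv2.medianBlur(np.load('pics/w26.npy'),3); P=cloud('wrist',d)
for n,c,k,Q in planes(P,box(P,d,[(278,258),(385,250),(390,372),(280,372)]),k=2): print(n.round(3),c.round(4),k,Q.min(0).round(3),Q.max(0).round(3))
E
```

```text
tray ((498.8714294433594, 348.9037170410156), (131.0814208984375, 141.33712768554688), 7.997865676879883) 508
white top [0.484 0.287 0.05 ] [0.526 0.321 0.059] [0.505 0.303 0.054] 267
[-0.07   0.795  0.603] [0.5017 0.3718 0.1856] 7786 [0.478 0.359 0.166] [0.524 0.387 0.198]
[ 0.144 -0.589  0.795] [0.5054 0.3459 0.1836] 3440 [0.484 0.325 0.166] [0.529 0.365 0.197]
```

Request:
play_rows([
  [1,[0,0.014,0],0],
  [1,[0,0.014,-0.04],0],
  [1,[0,0.014,-0.085],0],
  [1,[0,0.014,-0.11],0],
  [1,[0,0.014,-0.12],0],
])

```text
time: 24.75
tool_pos: [0.5014, 0.372, 0.0459]
tool_rot: [0.704, -0.048, 0.707, 0.047]
contact_force: [-0.9, -0.3, -4.9]
gripper_width: 0.503
```

```bash
python3 - <<'E'
from pf import *
s=state();print(s['tool_pos'],s['contact_force'],s['gripper_width'],s['time'])
grab('wrist','w27')
E
```

```text
[0.50139923 0.37197393 0.04588601] [-0.93469877 -0.34080318 -4.8700223 ] 0.5029612647479912 24.75
```

View pics/w27.png

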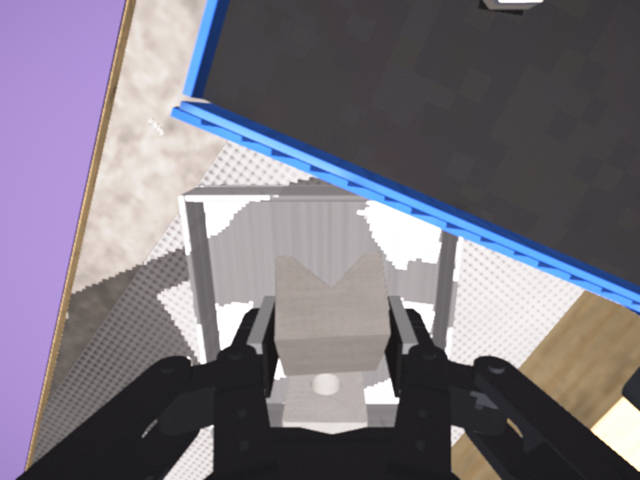

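```bash
python3 - <<'E'
from pf import *
d=cv2.medianBlur(np.load('pics/w27.npy'),3); P=cloud('wrist',d)
for u,v in [(190,105),(300,150),(400,205),(450,232),(560,275)]: print(u,v,P[v,u].round(3))
print(-w2c('wrist')[1].T@w2c('wrist')[2])
E
```

```text
190 105 [0.465 0.451 0.118]
300 150 [0.486 0.446 0.117]
400 205 [0.507 0.438 0.117]
450 232 [0.518 0.434 0.118]
560 275 [0.544 0.427 0.117]
[0.49133246 0.45281109 0.18955664]
```

Request:
play_rows([
  [1,[0,-0.002,-0.006],0],
  [1,[0,-0.002,-0.011],0],
  [1,[0,-0.002,-0.015],0],
  [1,[0,-0.002,-0.018],0],
  [1,[0,-0.002,-0.02],0],
])

```text
time: 25.3
tool_pos: [0.5045, 0.3724, 0.0345]
tool_rot: [0.706, -0.046, 0.705, 0.049]
contact_force: [-12.6, -1.4, 24.5]
gripper_width: 0.506
```

```bash
python3 - <<'E'
from pf import *
s=state();print(s['tool_pos'],s['contact_force'],s['gripper_width'],s['time'])
grab('wrist','w28')
d=cv2.medianBlur(np.load('pics/w28.npy'),3); P=cloud('wrist',d)
for n,c,k,Q in planes(P,box(P,d,[(278,258),(385,250),(390,372),(280,372)]),k=2): print(n.round(3),c.round(4),k,Q.min(0).round(3),Q.max(0).round(3))
E
```

```text
[0.50448978 0.37242779 0.03447129] [-12.6422882   -1.4451714   24.47969487] 0.5058336282628167 25.3
[-0.069  0.813  0.578] [0.5031 0.3859 0.0509] 7651 [0.479 0.374 0.032] [0.525 0.401 0.064]
[ 0.132 -0.564  0.815] [0.5068 0.3611 0.0504] 3634 [0.485 0.342 0.034] [0.53  0.379 0.062]
```

View pics/w28.png

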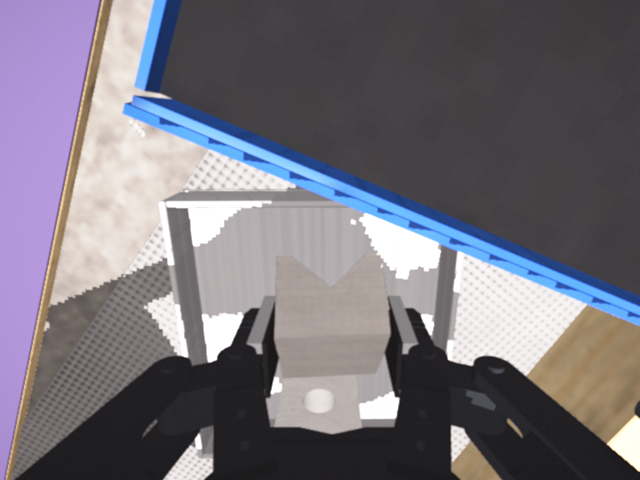

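Request:
play_rows([
  [1,[0,0.001,-0.002],0],
  [1,[0,0.002,-0.004],0],
  [1,[0,0.003,-0.006],0],
  [1,[0,0.005,-0.007],0],
  [1,[0,0.006,-0.008],0],
])

```text
time: 25.85
tool_pos: [0.5057, 0.38, 0.0299]
tool_rot: [0.707, -0.045, 0.704, 0.049]
contact_force: [-12.3, 2.1, 29.6]
gripper_width: 0.501
```

```bash
python3 - <<'E'
from pf import *
s=state();print(s['tool_pos'],s['contact_force'],s['gripper_width'],s['time'])
grab('wrist','w29')
d=cv2.medianBlur(np.load('pics/w29.npy'),3); P=cloud('wrist',d)
for n,c,k,Q in planes(P,box(P,d,[(278,258),(385,250),(390,372),(280,372)]),k=2): print(n.round(3),c.round(4),k,Q.min(0).round(3),Q.max(0).round(3))
E
```

```text
[0.50566745 0.37999694 0.02989552] [-12.31101163   2.05417459  29.60202776] 0.5009003417063165 25.85
[-0.108  0.872  0.478] [0.5041 0.3925 0.047 ] 7145 [0.481 0.382 0.027] [0.526 0.404 0.059]
[ 0.065 -0.471  0.88 ] [0.5074 0.3727 0.0515] 3668 [0.486 0.357 0.044] [0.53  0.387 0.058]
```

Request:
play_rows([
  [1,[0,0,-0.003],0],
  [1,[0,0,-0.005],0],
  [1,[0,0,-0.007],0],
  [1,[0,0,-0.009],0],
  [1,[0,0,-0.01],0],
])

```text
time: 26.4
tool_pos: [0.5053, 0.3855, 0.0244]
tool_rot: [0.707, -0.041, 0.704, 0.053]
contact_force: [-24.5, 10.0, 49.3]
gripper_width: 0.507
```

```bash
python3 - <<'E'
from pf import *
s=state();print(s['tool_pos'],s['contact_force'],s['gripper_width'],s['time'])
grab('wrist','w30')
d=cv2.medianBlur(np.load('pics/w30.npy'),3); P=cloud('wrist',d)
for n,c,k,Q in planes(P,box(P,d,[(278,258),(385,250),(390,372),(280,372)]),k=2): print(n.round(3),c.round(4),k,Q.min(0).round(3),Q.max(0).round(3))
E
```

```text
[0.50526616 0.38554567 0.02437836] [-24.48054326   9.97370731  49.30481168] 0.5069283068675224 26.4
[-0.115  0.925  0.361] [0.5012 0.3963 0.0453] 4894 [0.481 0.389 0.024] [0.525 0.402 0.055]
[ 0.045 -0.345  0.937] [0.5068 0.3814 0.05  ] 3927 [0.486 0.368 0.045] [0.529 0.394 0.054]
```

View pics/w30.png

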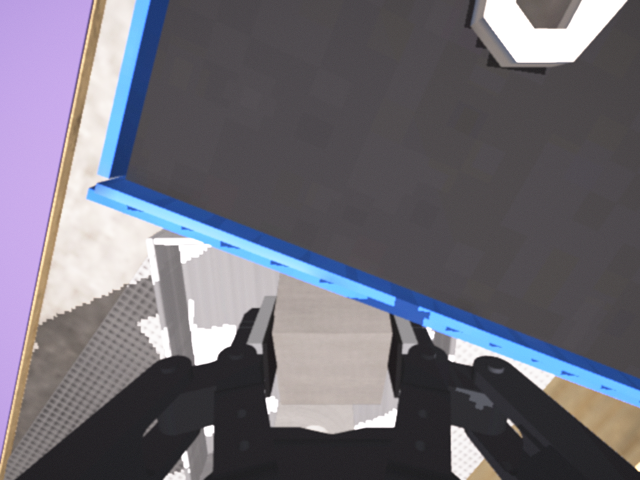

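Request:
play_rows([
  [1,[0,-0.003,0.005],0],
  [0.6,[0,-0.003,0.007],0],
  [0.0,[0,-0.003,0.007],0],
  [-0.3,[0,-0.003,0.007],0],
  [-0.3,[0,-0.003,0.007],0],
])

```text
time: 26.95
tool_pos: [0.504, 0.3736, 0.0191]
tool_rot: [0.707, -0.047, 0.704, 0.048]
contact_force: [0.8, -0.1, -1.1]
gripper_width: 0.649
```

```bash
python3 - <<'E'
from pf import *
s=state();print(s['tool_pos'],s['contact_force'],s['gripper_width'],s['time'])
grab('wrist','w31')
E
```

```text
[0.5039859  0.3735929  0.01909364] [ 0.80046107 -0.05277728 -1.0523074 ] 0.6486650427715849 26.95
```

View pics/w31.png

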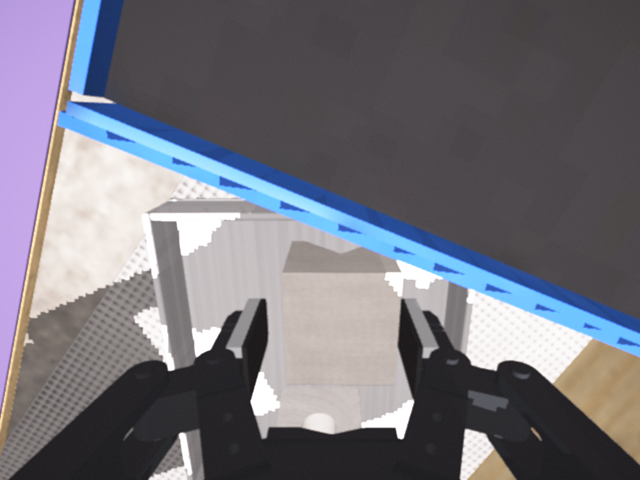

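Request:
play_rows([
  [-0.4,[0.003,0,0.0],0],
  [-0.4,[0.003,0,0.03],0],
  [-0.4,[0.003,0,0.08],0],
  [-0.4,[0.003,0,0.13],0],
  [-0.4,[0.003,0,0.18],0],
])

```text
time: 27.5
tool_pos: [0.5055, 0.3723, 0.1983]
tool_rot: [0.705, -0.047, 0.706, 0.047]
contact_force: [1.0, 1.6, -0.7]
gripper_width: 0.702
```

Request:
play_rows([
  [-0.4,[-0.02,-0.045,0.02],-0.14],
  [-0.4,[-0.04,-0.09,0.04],-0.28],
  [-0.4,[-0.05,-0.135,0.06],-0.42],
  [-0.4,[-0.06,-0.18,0.06],-0.56],
  [-0.4,[-0.07,-0.225,0.06],-0.7],
])

```text
time: 28.0
tool_pos: [0.4355, 0.1462, 0.2582]
tool_rot: [0.679, 0.199, 0.678, -0.199]
contact_force: [0.6, -0.1, 0.6]
gripper_width: 0.699
```

Request:
play_rows([
  [-0.4,[-0.01,-0.045,0],-0.14],
  [-0.4,[-0.02,-0.09,0],-0.28],
  [-0.4,[-0.03,-0.135,0],-0.42],
  [-0.4,[-0.03,-0.18,0],-0.56],
  [-0.4,[-0.03,-0.22,0],-0.7],
])

```text
time: 28.5
tool_pos: [0.405, -0.0742, 0.2571]
tool_rot: [0.569, 0.42, 0.568, -0.42]
contact_force: [1.0, -0.2, -0.0]
gripper_width: 0.701
```

```bash
python3 - <<'E'
from pf import *
s=state();print(s['tool_pos'],s['contact_force'],s['gripper_width'],s['time'])
grab('wrist','w32'); grab('top','t32'); 
for t in ['white_block_mid','vee_block_mid','tray_floor','nut_1_mid','pan_rim','tape_rule_mid']: print(t,[(np.round(x['at'],3),round(x['score'],2)) for x in nets.landmark_of('top',t)[:6]])
p=cv2.imread('pics/t32.png'); cv2.imwrite('pics/t32z.png',cv2.resize(p[170:290,120:420],None,fx=2.6,fy=2.6,interpolation=cv2.INTER_CUBIC))
d=np.load('pics/t32.npy'); P=cloud('top',d)
m=np.zeros(d.shape,bool); m[190:265,130:210]=1; 
k=m&(P[...,2]>.018)&(P[...,2]<.034); print('tray',cv2.minAreaRect((P[k][:,:2]*1000).astype(np.float32)),k.sum())
for lo,hi in [(.034,.045),(.05,.066)]:
    k=m&(P[...,2]>lo)&(P[...,2]<hi); print(P[k].min(0).round(3),P[k].max(0).round(3),P[k].mean(0).round(3),k.sum())
E
```

```text
[ 0.40503087 -0.07424886  0.25710071] [ 0.99303816 -0.24665739 -0.02975886] 0.7010517831643266 28.5
white_block_mid [(array([ 0.365, -0.089,  0.015]), 0.88), (array([0.509, 0.307, 0.026]), 0.8), (array([0.386, 0.064, 0.01 ]), 0.69), (array([0.511, 0.383, 0.039]), 0.45)]
vee_block_mid [(array([0.508, 0.375, 0.022]), 0.78), (array([ 0.53 , -0.013,  0.007]), 0.62), (array([ 0.503, -0.005,  0.003]), 0.42)]
tray_floor [(array([0.5  , 0.35 , 0.003]), 0.95)]
nut_1_mid [(array([ 0.505, -0.005,  0.007]), 0.62)]
pan_rim [(array([0.506, 0.178, 0.148]), 0.73)]
tape_rule_mid [(array([ 0.411, -0.325,  0.029]), 0.75)]
tray ((498.767333984375, 348.7065124511719), (131.1973114013672, 141.6365509033203), 7.899268627166748) 709
[0.481 0.287 0.034] [0.53  0.403 0.045] [0.504 0.368 0.038] 506
[0.484 0.287 0.05 ] [0.527 0.322 0.059] [0.505 0.303 0.054] 264
```

View pics/t32z.png

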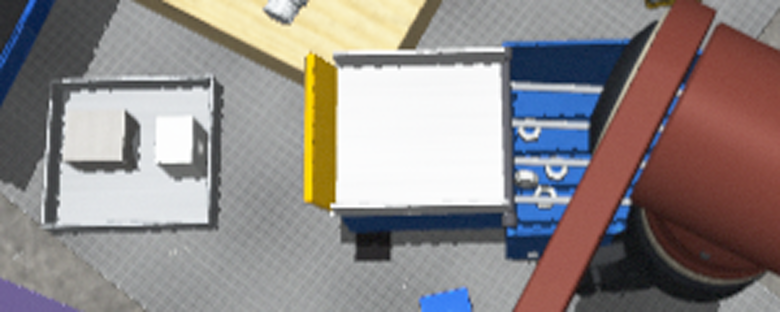

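View pics/w32.png

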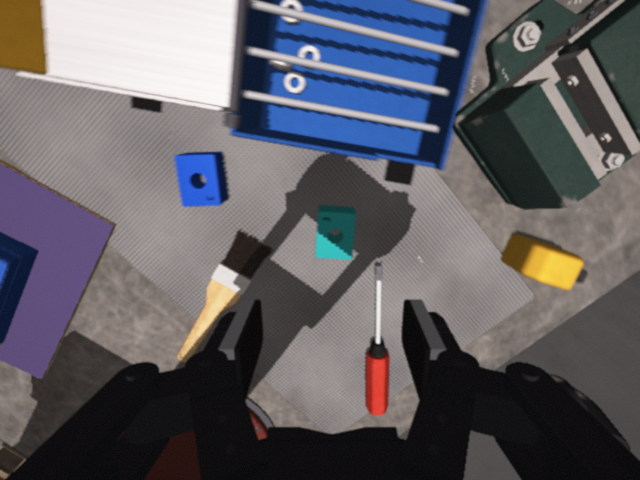

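```bash
python3 - <<'E'
from pf import *
P=cloud('top',np.load('pics/t32.npy'))
# pan floor: crop px zoom (340..495,70..195)/2.6 + offset
Q=P[200:240,255:308].reshape(-1,3); Q=Q[(Q[:,2]>.09)&(Q[:,2]<.14)]
c=np.median(Q,0); n=np.linalg.svd(Q-Q.mean(0),full_matrices=False)[2][2]; n*=np.sign(n[2]); print('pan floor',c.round(4),n.round(4))
P=cloud('wrist',np.load('pics/w32.npy'))
for u,v in [(290,3),(283,10),(301,56),(287,83),(303,83),(277,64)]: print(P[v,u].round(3))
print(workorder.job_done())
E
```

```text
pan floor [0.5208 0.0981 0.1113] [0.0032 0.0019 1.    ]
[0.566 0.02  0.017]
[0.545 0.011 0.089]
[ 0.528 -0.001  0.012]
[0.501 0.005 0.013]
[ 0.506 -0.009  0.005]
[0.513 0.017 0.023]
the job is handed in; nothing more can be done
None
```

The job is finished and was handed in at about 29 s of the 67 s allowed; the interface gave no verdict.

- **Pan:** I pinched the yellow wall and tipped it to about 1.05 rad. Both blocks and all four nuts slid out, and I lowered it under control. The last check showed the floor level at z = 0.111 m. As the pan seated I pressed down with up to about 60 N at the wrist, then eased off and let go.
- **Nuts:** all four are in the catch box, reading z of about 0.01–0.024 m. None stayed on the bars, so no nudge was needed.
- **White block:** it came to rest leaning on the pan mouth, with its centre at stand y of about 0. I put it in the tray, where it stands upright on its 40 x 30 mm end at about (0.505, 0.305).
- **Vee block:** it lies flat in the tray at about (0.505, 0.375). I pressed it against the tray floor with up to about 49 N to level it before letting go.
- **Tray and tape measure:** neither moved, within 1 mm for the tray and 2 mm for the tape measure. The tray stayed put even though I pressed both blocks against its floor.
- **Disagreements:** on the vee block, measured side lengths of 49 and 44 mm did not match the faces where the V seemed to run. It touched down about 4 mm from where I had calculated. Neither affected the result.

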